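# Find the heavy end of a kit case and stand it up

### The job

The small plywood kit case lying on the desk has a weight hidden in one end, and it will only stand on that end. Lift it by the two round swivel studs on its sides so that it tips and shows which end is heavy, then stand it upright, heavy end down, in the middle of the round cork mat: set it down gently, let go once it is steady, and leave the other things on the desk where they are.

Things in the scene. Friction and masses are not known exactly. Their poses are not given: they have to be found in the camera images.
- case: closed plywood box 104 mm long, 40 x 40 mm in section, about 0.4 kg, lying flat; both ends look alike, 115 mm long over the domed end feet. A weight is hidden in one end, either one, so the centre of mass is about 25 mm off the middle. Origin at the box's centre (20 mm above the desk lying, 57.5 mm above its support standing); x along its length, y through the studs, z up at the start
- foot (a point): middle of the domed black rubber foot on the case's +x end, 57.5 mm from the case's origin; an equal foot is on the -x end. Each is a shallow dome 36 mm across, 5.5 mm proud. Standing on the heavy end's dome the case rights itself from tilts under about 10 degrees, rocking for a few seconds; on the light end it falls over
- stud_b (a joint): swivel of the aluminium stud on the case's +y side: angle in rad of the stud relative to the case about the case's +y, 0 at the start, stops at -0.8 and +0.8. Held by the studs in their starting attitude and lifted, the case swings heavy end down: it reads about -0.8 if the +x end is the heavy one, about +0.8 if the -x end is
- stud_face (a point): centre of the outer face of the +y stud, 26 mm from the case's origin along its y. An equal stud is on the -y side, same axis. Each is a disc of 24 mm diameter, 6 mm thick, 52 mm over both; pinch the two discs together. From the stop, turning the gripper about 0.75 rad farther about this axis, the way the case swung, brings the case upright
- mat: round cork mat fixed on the desk, 110 mm diameter, 4 mm thick; origin at the centre of its underside, z up
- eraser: bystander: eraser in a sleeve, 22 x 52 x 13 mm; origin at the centre of its underside
- bulldog_clip: bystander: black spring clip standing on its jaw, 29 x 41 x 42 mm; origin at the centre of its underside
- timber_block: bystander: sawn timber block, 30 x 50 x 22 mm; origin at the centre of its underside

How it is judged:
By the outcome, as a careful person would: the job done as asked, in the order asked, and still so for the second after the job is handed in, with the robot touching nothing.
It also fails if it takes over 61 s, if anything falls off the work surface, if the arm or the gripper's body presses on something with over 40 N, if the wrist force passes 120 N, or if a joint passes its speed limit or range.

### The arm

A 7-joint arm with a two-finger parallel gripper is mounted at the origin on the work surface; the furniture and walls round the work are solid. World frame = base frame: x ahead of the robot, y to its left, z up, the work surface at z = 0. Lengths are in m, angles in rad, forces in N, time in s.
With the tool pointing down it reaches from about 0.4 to 0.875 m from the base axis. Payload 19.3 kg.
Tool frame: the origin (TCP) lies at the very end of the fingers, on their centre line; the grasp point (between the pads) lies 19 mm behind it; z points along the fingers, y is the line along which they close (so a half turn about z gives the same grasp; the last joint's range is limited). The gripper opens to 85 mm and grips with 20 to 120 N. Pads are 22 mm wide; open, the fingers measure 114 mm over their backs; the gripper's body (76 mm by 85 mm) begins 54 mm behind the grasp point. The pads swing forward as they close: fully open they stand 13 mm farther back than shut.
Start: joints at [-1.392, 0.521, -0.036, 1.599, 0.021, 1.021, -0.113], TCP at [0.154, 0.606, 0.231] pointing down, gripper open.
Joint ranges: [-2.91, 2.91], [-0.3, 2.13], [-1.5, 1.42], [0.17, 2.43], [-1.26, 4.41], [0.16, 1.93], [-2.52, 2.52]. Speed limits (rad/s): [1.89, 1.89, 2.39, 2.39, 3.01, 3.01, 3.01].

### API

Orientations are given as [roll, pitch, yaw] about the fixed x, y, z axes, in that order (R = Rz(yaw) Ry(pitch) Rx(roll)).
In Python, from workcell import bot gives the robot as it stands.
- The arm moves only by the tool servo_tool, never from a script. Its argument "plan" is a list of rows, each a list of 7 numbers: the finger opening in cm, from 0 to 8.54, then the shift along the tool's x, y, z in cm, then the turn, a rotation vector about the tool's x, y, z in degrees. In form: [[fingers, x, y, z, wx, wy, wz], ...]. A call has 1 to 10 rows; each row is the pose to reach, as a shift and turn from the pose commanded when the call began, along the tool's axes at that moment; what a row does not reach only later rows make up. A row lasts 1/10 s, in which the tool goes at most 50 mm and 8.59 degrees, less where a joint would pass 70% of its speed; a pose out of reach is approached as far as the arm can. A call with a gripper value outside its range is refused whole. The fingers move at their own pace and stop on an object; "force" is the grip in N (left out, the last holds). Time passes only in rows, so rows that repeat a pose let the fingers close. It gives the time, the measured TCP pose, the force, the opening and the grip force at its end, in the units of the state.
- bot.observe(): the state, without advancing time (a new reading comes with each control period).
- bot.grab_frame(name): name is "scene" or "top"; returns a dict with "frame" (480x640x3 uint8, blue, green, red), "mtx" (3x3 intrinsics, pixels), "k1" (the pictures are not rectified: a ray, as slopes to the right and down, at radius r is drawn at 1 + k1 r^2 times it, then the intrinsics apply), "R" (3x3) and "t" (3): a world point X has camera coordinates R X + t. Camera axes: x right, y down, z forward; pixel columns grow to the right and rows downward; lengths in m; the calibration is good to about 2 mm. A picture is of the moment at which its call begins. There is no depth.
- bot.job_done(): hands the job in; it is judged then, once.
The state is a dict: "clock": time; "qpos": joint angles; "qd": joint speeds; "joint_efforts": joint torques, N m; "position": TCP position; "tool_rot": TCP orientation; "force": force on the tool from outside, world axes, zero at the start; "moment": the same for the moment, N m; "grip_width": finger opening in m; "finger_force": force on a finger pad.
Only numpy, scipy, OpenCV 4.12 (cv2) and the standard library are available. Lean on these libraries where they do the work, as an engineer would, in place of code of your own. Each camera call takes 0.05 s, during which the arm holds its last target. There are 200 camera calls.

## Working session

There is one attempt and no reset: what is moved stays moved. The work goes in short steps, Python scripts to look and compute and a tool call to move; the robot and the scene stay as the last step left them, time stands still between calls to the robot, and variables do not carry over. Pictures are saved under pics/ and viewed, at most 10 in all, crops included, and the job is handed in when it is done.

Besides the shell and the picture viewer there is one more tool, called after ">>>" as a command line: name --pt "numbers of a row" for each row, then --argument value for the rest. servo_tool: Moves the arm, as the interface text tells. Its arguments: {"type":"object","properties":{"plan":{"type":"array","items":{"type":"array","items":{"type":"number"}}},"force":{"type":"number"}},"required":["plan"]}

```bash
mkdir -p pics; cat > h.py <<'E'
import numpy as np, cv2
from workcell import bot
def ray(f,u,v):
    K=f["mtx"]; k=f["k1"]
    d=np.array([[ [u,v] ]],float)
    p=cv2.undistortPoints(d,np.array(K),np.array([k,0,0,0.]))[0,0]
    R=np.array(f["R"]);t=np.array(f["t"])
    return -R.T@t, R.T@np.array([p[0],p[1],1])
def onz(f,u,v,z):
    c,d=ray(f,u,v); return c+d*(z-c[2])/d[2]
def proj(f,X):
    R=np.array(f["R"]);t=np.array(f["t"]);X=np.atleast_2d(np.array(X,float))
    return cv2.projectPoints(X,cv2.Rodrigues(R)[0],t,np.array(f["mtx"]),np.array([f["k1"],0,0,0.]))[0][:,0]
E
python3 - <<'E'
from h import *
for n in("scene","top"):
    f=bot.grab_frame(n); cv2.imwrite(f"pics/{n}0.png",f["frame"]); print(n,f["k1"],-np.array(f["R"]).T@f["t"])
print(bot.observe())
E
```

```text
scene -0.09294305870286212 [ 0.1148141  -0.5008678   0.58328498]
top -0.1186579046727028 [0.38630449 0.04272674 1.03393286]
{'clock': 0.1, 'qpos': array([-1.39217151,  0.52197255, -0.03633705,  1.59994499,  0.02117669,
        1.02107177, -0.11280637]), 'qd': array([ 0.00069555,  0.00019665,  0.00070164, -0.00074391,  0.00085073,
        0.00046323,  0.0007418 ]), 'joint_efforts': array([ 4.13475267e-03, -9.28494716e+01,  1.98431700e+00, -3.70532084e+01,
        1.81172113e-02,  5.51839927e-03, -6.84782390e-05]), 'position': array([0.15386342, 0.60546107, 0.23077401]), 'tool_rot': array([-3.14058075e+00,  4.49984691e-05,  2.89274655e+00]), 'force': array([ 0.40296484, -0.2484668 , -0.93806005]), 'moment': array([-0.02223697,  0.06958947, -0.02819147]), 'finger_force': 0.0, 'grip_width': 0.08535946377818045}
```

View pics/top0.png

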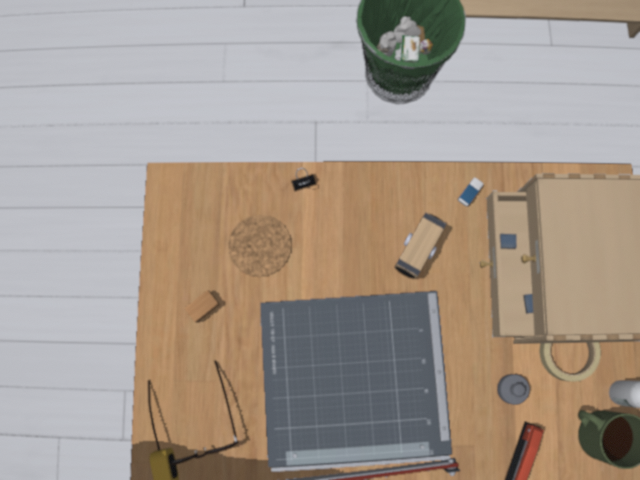

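View pics/scene0.png

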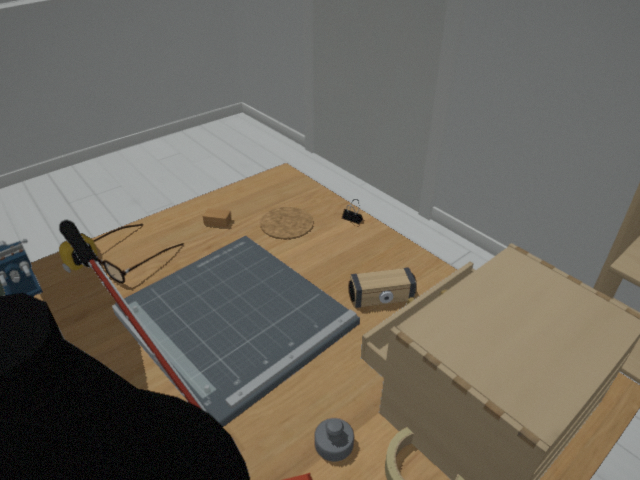

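The top view shows the case at about (422,245) with its studs near (407,239) and (434,252). The mat is at (260,246), the clip at (304,182), the block at (203,306) and the eraser at (471,192), with a drawer cabinet right of x=490. In the scene view the +/-y stud is at (386,297) and the mat at (287,222).

```bash
python3 - <<'E'
from h import *
f=bot.grab_frame("top"); g=bot.grab_frame("scene")
for n,u,v,z in [("clip",304,182,.02),("block",203,306,.02),("eraser",471,192,.01),("cab",492,195,.05),("cab2",497,335,.05),("cabtop",535,178,.15),("corner",147,163,0),("case",422,245,.04)]:
    print(n,onz(f,u,v,z).round(3))
im=f["frame"]
# plywood top: crop
hsv=cv2.cvtColor(im,cv2.COLOR_BGR2HSV)
for p in [(422,245),(425,238),(380,240),(360,220),(260,246),(340,260),(407,238),(434,222),(408,268)]: print(p,hsv[p[1],p[0]])
c=np.hstack([cv2.resize(im[200:290,380:465],None,fx=5,fy=5,interpolation=cv2.INTER_CUBIC),cv2.resize(g["frame"][255:318,340:422],(375,450),interpolation=cv2.INTER_CUBIC)])
cv2.imwrite("pics/crop.png",c);print(c.shape)
# mat: texture mask
m=cv2.inRange(hsv,(0,0,0),(180,255,255))
s=cv2.cvtColor(im,cv2.COLOR_BGR2GRAY)
lap=cv2.GaussianBlur(np.abs(cv2.Laplacian(s.astype(np.float32),cv2.CV_32F)),(0,0),3)
sub=(lap[205:290,215:310]>6).astype(np.uint8)
cn=max(cv2.findContours(sub,0,2)[0],key=cv2.contourArea)
(x,y),r=cv2.minEnclosingCircle(cn);e=cv2.fitEllipse(cn)
print("mat",x+215,y+205,r,e[0][0]+215,e[0][1]+205,e[1],onz(f,e[0][0]+215,e[0][1]+205,.004))
E
```

```text
clip [0.692 0.09  0.02 ]
block [0.475 0.258 0.02 ]
eraser [ 0.678 -0.204  0.01 ]
cab [ 0.661 -0.23   0.05 ]
cab2 [ 0.427 -0.227  0.05 ]
cabtop [ 0.661 -0.271  0.15 ]
corner [0.735 0.377 0.   ]
case [ 0.577 -0.11   0.04 ]
(422, 245) [ 16  75 187]
(425, 238) [ 16  75 187]
(380, 240) [ 15 108 175]
(360, 220) [ 15 107 164]
(260, 246) [ 15 103 153]
(340, 260) [ 15 104 181]
(407, 238) [118  16 194]
(434, 222) [ 0 14 93]
(408, 268) [113  27  84]
(450, 800, 3)
mat 276.5 254.0 25.519699096679688 277.9800109863281 254.57337188720703 (23.869810104370117, 45.53403091430664) [0.56636368 0.13419185 0.004     ]
```

View pics/crop.png

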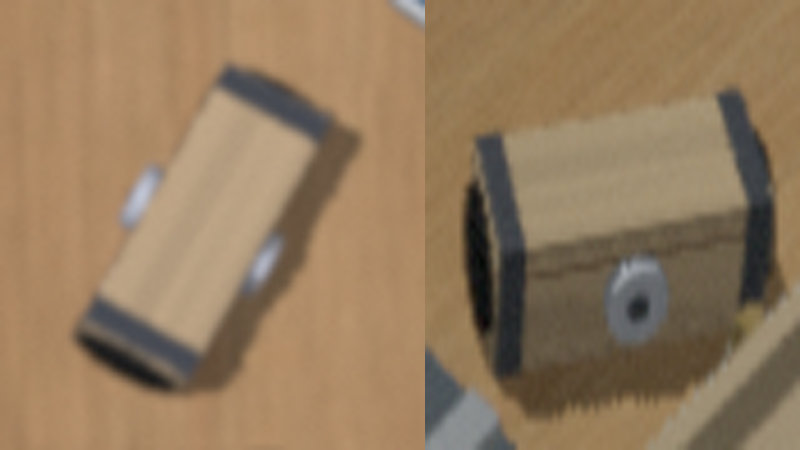

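The crop shows the plywood panel between dark end bands, with the studs at crop (142,197) and (265,263), which is full-image (408.4,239.4) and (433,252.6).

```bash
python3 - <<'E'
from h import *
f=bot.grab_frame("top"); g=bot.grab_frame("scene"); im=f["frame"]
hsv=cv2.cvtColor(im,cv2.COLOR_BGR2HSV)
o=(380,200); s=hsv[200:290,380:465]
m=((s[...,1]<92)&(s[...,1]>50)&(s[...,2]>130)).astype(np.uint8)
m=cv2.morphologyEx(m,cv2.MORPH_OPEN,np.ones((3,3)))
cn=max(cv2.findContours(m,0,1)[0],key=cv2.contourArea)
r=cv2.minAreaRect(cn); b=cv2.boxPoints(r)+o; print(r,b)
w=np.array([onz(f,*p,.04) for p in b]); print(w.round(4),"c",w.mean(0).round(4))
e=np.roll(w,-1,0)-w; L=np.linalg.norm(e,axis=1); print(L, np.degrees(np.arctan2(e[:,1],e[:,0])))
a=onz(f,408.4,239.4,.028);b2=onz(f,433,252.6,.028);print("studs",a,b2,(a+b2)/2,np.linalg.norm(a-b2),np.degrees(np.arctan2(*(a-b2)[1::-1])))
# mat
gr=cv2.cvtColor(im,cv2.COLOR_BGR2GRAY).astype(np.float32)
lap=cv2.GaussianBlur(np.abs(gr-cv2.GaussianBlur(gr,(0,0),3)),(0,0),2)
for T in (2,3,4):
    q=(lap[200:295,212:310]>T).astype(np.uint8); cn=max(cv2.findContours(q,0,1)[0],key=cv2.contourArea)
    h=cv2.convexHull(cn); e=cv2.fitEllipse(h); u=np.array(e[0])+(212,200); print(T,u,e[1],onz(f,*u,.004).round(4))
E
python3 - <<'E'
import sys;sys.path.insert(0,'.')
from h import *
f=bot.grab_frame("top");g=bot.grab_frame("scene")
a=np.linspace(0,6.28,60)
for fr,n in((f,"t"),(g,"s")):
    c=onz(f,260.5,246,.004)
    im=fr["frame"].copy()
    im=cv2.resize(im,None,fx=4,fy=4,interpolation=cv2.INTER_CUBIC)
    P=proj(fr,np.c_[c[0]+.055*np.cos(a),c[1]+.055*np.sin(a),0*a+.004])*4+1.5
    cv2.polylines(im,[P.round().astype(int).reshape(-1,1,2)],True,(0,0,255),1)
    x,y=P.mean(0).astype(int); cr=im[y-170:y+170,x-190:x+190]
    globals()[n]=cr
print(c)
cv2.imwrite("pics/mat.png",np.hstack([t,s]))
E
```

```text
((41.03846740722656, 43.30768966674805), (25.179048538208008, 48.12547302246094), 29.744882583618164) [[398.16923904 257.95384216]
 [422.04616165 216.16922951]
 [443.90769577 228.66153717]
 [420.03077316 270.44615173]]
[[ 0.5549 -0.0692  0.04  ]
 [ 0.6265 -0.1111  0.04  ]
 [ 0.605  -0.1474  0.04  ]
 [ 0.5339 -0.1052  0.04  ]] c [ 0.5801 -0.1082  0.04  ]
[0.08292833 0.04224912 0.08266869 0.04163119] [ -30.29382896 -120.5696881   149.27820404   59.78673109]
studs [ 0.58882303 -0.08855927  0.028     ] [ 0.56617976 -0.12975796  0.028     ] [ 0.5775014  -0.10915861  0.028     ] 0.04701117237115937 61.20630462097787
2 [261.16815948 256.64431381] (108.56321716308594, 160.0085906982422) [0.5626 0.1633 0.004 ]
3 [255.41228867 259.44680023] (89.33207702636719, 100.53080749511719) [0.5577 0.1731 0.004 ]
4 [259.8081131  246.84001923] (69.20750427246094, 73.054443359375) [0.5799 0.1661 0.004 ]
[0.58136285 0.16488708 0.004     ]
```

View pics/mat.png

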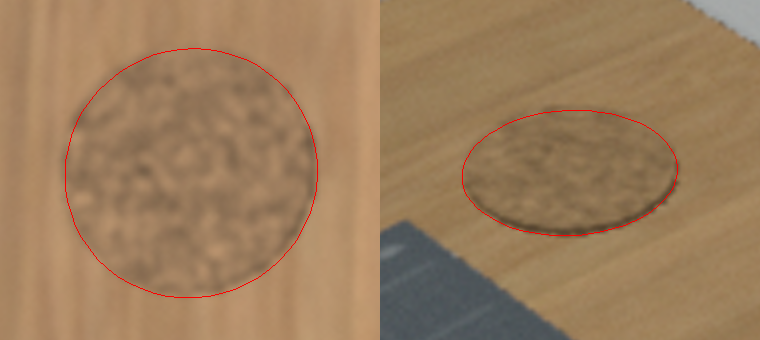

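The red circle fits the cork mat in both views, so the mat centre is about (0.581,0.165). The case centre is about (0.579,-0.108), with its long axis at about -30.5°/149.5°.

```bash
cat >> h.py <<'E'
from scipy.spatial.transform import Rotation as Ro
def rel(pos,rot):  # rot: Rotation
    s=bot.observe(); T=Ro.from_euler('xyz',s["tool_rot"])
    print("t",s["clock"],"q",s["qpos"].round(2),"p",s["position"].round(4),"rpy",np.degrees(s["tool_rot"]).round(1),"F",s["force"].round(1),"w",round(s["grip_width"],4),round(s["finger_force"],1))
    print("shift cm",(T.inv().apply(np.array(pos)-s["position"])*100).round(2),"turn",np.degrees((T.inv()*rot).as_rotvec()).round(2))
def down(yaw): return Ro.from_euler('xyz',[180,0,yaw],degrees=True)
E
python3 -c "
from h import *
rel([.5,.2,.25],down(149.5)); rel([.579,-.108,.2],down(149.5))"
```

```text
t 0.4 q [-1.39  0.52 -0.04  1.6   0.02  1.02 -0.11] p [0.1539 0.6057 0.2312] rpy [-180.     0.   165.7] F [-0.5 -0.8  0.1] w 0.0853 0.0
shift cm [-43.53 -30.8   -1.87] turn [-1.000e-02  0.000e+00  1.624e+01]
t 0.4 q [-1.39  0.52 -0.04  1.6   0.02  1.02 -0.11] p [0.1539 0.6057 0.2312] rpy [-180.     0.   165.7] F [-0.5 -0.8  0.1] w 0.0853 0.0
shift cm [-58.78 -58.7    3.13] turn [-1.000e-02  0.000e+00  1.624e+01]
```

>>> servo_tool --pt "8.5 -43.5 -30.8 -1.9 0 0 16.2" --pt "8.5 -43.5 -30.8 -1.9 0 0 16.2" --pt "8.5 -43.5 -30.8 -1.9 0 0 16.2" --pt "8.5 -43.5 -30.8 -1.9 0 0 16.2" --pt "8.5 -43.5 -30.8 -1.9 0 0 16.2" --pt "8.5 -43.5 -30.8 -1.9 0 0 16.2" --pt "8.5 -43.5 -30.8 -1.9 0 0 16.2" --pt "8.5 -43.5 -30.8 -1.9 0 0 16.2" --pt "8.5 -43.5 -30.8 -1.9 0 0 16.2" --pt "8.5 -43.5 -30.8 -1.9 0 0 16.2" --force 60

```text
clock: 1.4
position: [0.4791, 0.2238, 0.2495]
tool_rot: [3.141, 0.0, 2.61]
force: [0.6, 1.2, -0.5]
grip_width: 0.0853
finger_force: 0.0
```

```bash
python3 -c "
from h import *
rel([.579,-.108,.15],down(149.5))"
```

```text
t 1.4 q [-0.68  0.35  0.17  1.84 -0.07  0.96  0.56] p [0.4791 0.2238 0.2495] rpy [180.    0.  149.6] F [ 0.6  1.2 -0.5] w 0.0853 0.0
shift cm [-25.42 -23.55   9.94] turn [0.04 0.01 0.06]
```

>>> servo_tool --pt "8.5 -25.4 -23.5 9 0 0 0" --pt "8.5 -25.4 -23.5 9 0 0 0" --pt "8.5 -25.4 -23.5 9 0 0 0" --pt "8.5 -25.4 -23.5 9 0 0 0" --pt "8.5 -25.4 -23.5 9 0 0 0" --pt "8.5 -25.4 -23.5 9 0 0 0" --pt "8.5 -25.4 -23.5 9 0 0 0" --pt "8.5 -25.4 -23.5 9 0 0 0" --pt "8.5 -25.4 -23.5 9 0 0 0" --pt "8.5 -25.4 -23.5 9 0 0 0"

```text
clock: 2.4
position: [0.5778, -0.1047, 0.1592]
tool_rot: [3.141, -0.0, 2.611]
force: [0.4, 0.5, -0.3]
grip_width: 0.0852
finger_force: 0.0
```

```bash
python3 -c "
from h import *
rel([.579,-.108,.12],down(149.5))"
```

```text
t 2.4 q [-0.07  0.56  0.21  1.78 -0.15  0.82  1.25] p [ 0.5778 -0.1047  0.1592] rpy [180.   -0.  149.6] F [ 0.4  0.5 -0.3] w 0.0852 0.0
shift cm [-0.27 -0.23  3.92] turn [ 0.03 -0.02  0.09]
```

>>> servo_tool --pt "8.5 -0.2 -0.2 3 0 0 0" --pt "8.5 -0.2 -0.2 6 0 0 0" --pt "8.5 -0.2 -0.2 9 0 0 0" --pt "8.5 -0.2 -0.2 10.9 0 0 0" --pt "8.5 -0.2 -0.2 10.9 0 0 0" --pt "8.5 -0.2 -0.2 10.9 0 0 0" --pt "8.5 -0.2 -0.2 10.9 0 0 0"

```text
clock: 3.1
position: [0.5794, -0.108, 0.0516]
tool_rot: [3.141, 0.002, 2.611]
force: [0.1, 0.6, -0.2]
grip_width: 0.0847
finger_force: 0.0
```

```bash
python3 -c "
from h import *
rel([.579,-.108,.003],down(149.5))
g=bot.grab_frame('scene');f=bot.grab_frame('top')
P=proj(g,[[.579,-.1085,.02],[.579-.026*.5075,-.1085-.026*.862,.02]]);print(P)
cv2.imwrite('pics/pre.png',np.hstack([cv2.resize(f['frame'][190:300,360:470],(400,400)),cv2.resize(g['frame'][220:330,330:440],(400,400))]))"
```

```text
t 3.1 q [-0.03  0.72  0.17  1.83 -0.19  0.61  1.29] p [ 0.5794 -0.108   0.0516] rpy [1.799e+02 1.000e-01 1.496e+02] F [ 0.1  0.6 -0.2] w 0.0847 0.0
shift cm [ 0.05 -0.02  4.86] turn [0.06 0.1  0.09]
[[381.75217355 288.23256312]
 [385.85905398 298.94457422]]
```

View pics/pre.png

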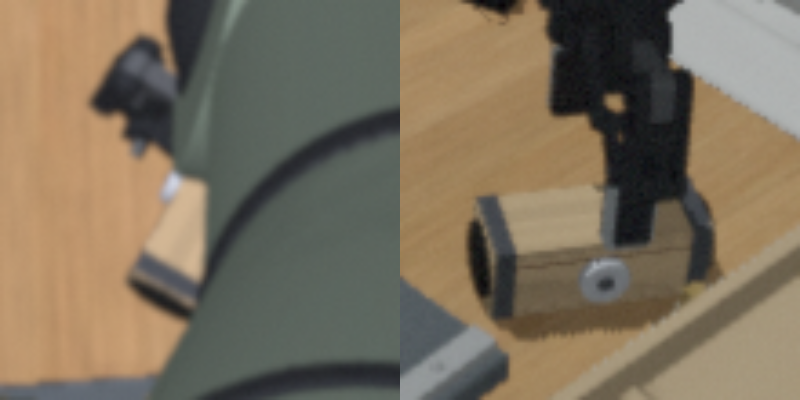

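The scene crop shows the near finger outside the stud and in line with it. The stud is at about (386.4,297.6) against a predicted (385.9,298.9), which is good. Descending now.

>>> servo_tool --pt "8.5 0 0 1.5 0 0 0" --pt "8.5 0 0 3 0 0 0" --pt "8.5 0 0 4 0 0 0" --pt "8.5 0 0 4.5 0 0 0" --pt "8.5 0 0 4.7 0 0 0" --pt "8.5 0 0 4.85 0 0 0" --pt "8.5 0 0 4.85 0 0 0" --pt "8.5 0 0 4.85 0 0 0"

```text
clock: 4.0
position: [0.5788, -0.1087, 0.002]
tool_rot: [3.141, 0.001, 2.61]
force: [-0.4, -0.7, -0.2]
grip_width: 0.0845
finger_force: 0.0
```

>>> servo_tool --pt "7 0 0 0 0 0 0" --pt "6 0 0 0 0 0 0" --pt "5.5 0 0 0 0 0 0" --pt "4.5 0 0 0 0 0 0" --pt "4.5 0 0 0 0 0 0" --pt "4.5 0 0 0 0 0 0" --pt "4.5 0 0 0 0 0 0" --pt "4.5 0 0 0 0 0 0" --pt "4.5 0 0 0 0 0 0" --pt "4.5 0 0 0 0 0 0" --force 60

```text
clock: 5.0
position: [0.5789, -0.1084, 0.0022]
tool_rot: [3.141, 0.0, 2.61]
force: [-3.3, 2.1, 10.1]
grip_width: 0.0506
finger_force: 61.5
```

>>> servo_tool --pt "4.5 0 0 -0.5 0 0 0" --pt "4.5 0 0 -1.2 0 0 0" --pt "4.5 0 0 -2.2 0 0 0" --pt "4.5 0 0 -3.5 0 0 0" --pt "4.5 0 0 -5 0 0 0" --pt "4.5 0 0 -6.5 0 0 0" --pt "4.5 0 0 -8 0 0 0" --pt "4.5 0 0 -9 0 0 0" --pt "4.5 0 0 -9.5 0 0 0" --pt "4.5 0 0 -9.5 0 0 0"

```text
clock: 6.0
position: [0.5788, -0.1086, 0.0972]
tool_rot: [3.141, 0.001, 2.61]
force: [0.2, 0.7, -4.6]
grip_width: 0.0506
finger_force: 63.9
```

```bash
python3 -c "
from h import *
rel([.56,-.08,.17],down(149.5))
g=bot.grab_frame('scene');f=bot.grab_frame('top')
cv2.imwrite('pics/lift.png',np.hstack([cv2.resize(f['frame'][190:300,360:470],(400,400)),cv2.resize(g['frame'][200:320,330:450],(400,400))]))"
```

```text
t 6.0 q [-0.05  0.65  0.19  1.81 -0.18  0.7   1.28] p [ 0.5788 -0.1086  0.0972] rpy [180.    0.  149.5] F [ 0.2  0.7 -4.6] w 0.0506 63.9
shift cm [ 3.07  1.51 -7.28] turn [0.02 0.04 0.05]
```

View pics/lift.png

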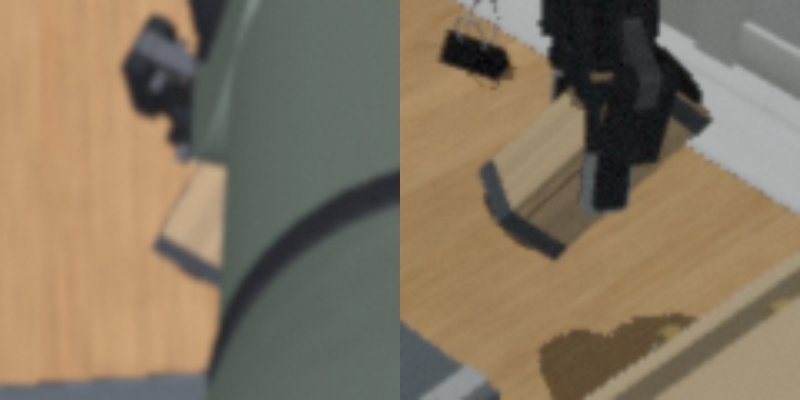

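The left end in the scene view, the one nearer the base (direction 149.5°), hangs low, so that end is heavy. The tilt looks like about 45°, so it is at the stop.

```bash
cat >> h.py <<'E'
def goal(c,yaw,tilt):
    R=down(yaw)*Ro.from_euler('y',-tilt,degrees=True)
    rel(np.array(c)+.0178*R.apply([0,0,1]),R)
E
python3 -c "
from h import *
goal([.5815,.165,.16],195.8,0);goal([.5815,.165,.16],195.8,43.5)"
```

```text
t 6.1 q [-0.04  0.65  0.19  1.81 -0.18  0.7   1.28] p [ 0.5784 -0.1085  0.0962] rpy [-180.    -0.   149.5] F [-0.3  0.9 -3.8] w 0.0502 63.9
shift cm [13.6  23.74 -4.59] turn [-0.000e+00 -3.000e-02 -4.625e+01]
t 6.1 q [-0.04  0.65  0.19  1.81 -0.18  0.7   1.28] p [ 0.5784 -0.1085  0.0962] rpy [-180.    -0.   149.5] F [-0.3  0.9 -3.8] w 0.0502 63.9
shift cm [12.75 24.62 -5.08] turn [-17.54 -41.1  -43.96]
```

>>> servo_tool --pt "4.5 0.5 0.8 -1.5 0 0 -2" --pt "4.5 1.5 2.6 -3 0 0 -5" --pt "4.5 2.8 5 -4.6 0 0 -9" --pt "4.5 4.3 7.5 -4.6 0 0 -14" --pt "4.5 5.8 10 -4.6 0 0 -19" --pt "4.5 7.2 12.5 -4.6 0 0 -24" --pt "4.5 8.6 15 -4.6 0 0 -29" --pt "4.5 10 17.5 -4.6 0 0 -34" --pt "4.5 11.4 20 -4.6 0 0 -39" --pt "4.5 12.8 22.3 -4.6 0 0 -43"

```text
clock: 7.1
position: [0.5811, 0.1507, 0.1431]
tool_rot: [3.142, 0.0, -2.916]
force: [-0.6, 0.1, -3.9]
grip_width: 0.0506
finger_force: 64.0
```

>>> servo_tool --pt "4.5 0 0 0 0 0 0" --pt "4.5 0 0 0 0 0 0" --pt "4.5 0 0 0 0 0 0"

```text
clock: 7.4
position: [0.5813, 0.1479, 0.1427]
tool_rot: [-3.141, -0.0, -2.923]
force: [0.2, 0.7, -4.2]
grip_width: 0.0508
finger_force: 64.2
```

```bash
python3 -c "
from h import *
goal([.5815,.165,.16],195.8,43.5)"
```

```text
t 7.4 q [-0.35  0.59  0.01  1.75 -0.    0.81  1.44] p [0.5813 0.1479 0.1427] rpy [-180.    -0.  -167.5] F [ 0.2  0.7 -4.2] w 0.0508 64.2
shift cm [-1.61  1.74 -0.44] turn [ -1.28 -43.5   -3.11]
```

>>> servo_tool --pt "4.5 -0.2 0.2 -0.1 0 -3 -0.3" --pt "4.5 -0.4 0.4 -0.1 0 -7 -0.6" --pt "4.5 -0.6 0.6 -0.2 0 -12 -1" --pt "4.5 -0.8 0.8 -0.3 -0.3 -17 -1.4" --pt "4.5 -1.0 1.0 -0.3 -0.5 -22 -1.8" --pt "4.5 -1.2 1.2 -0.3 -0.7 -27 -2.2" --pt "4.5 -1.4 1.4 -0.4 -0.9 -32 -2.5" --pt "4.5 -1.5 1.6 -0.4 -1.1 -37 -2.8" --pt "4.5 -1.6 1.7 -0.4 -1.3 -41 -3" --pt "4.5 -1.6 1.7 -0.4 -1.3 -43.5 -3.1"

```text
clock: 8.4
position: [0.5896, 0.1404, 0.1395]
tool_rot: [-3.066, 0.466, -2.885]
force: [-0.6, 0.6, -4.3]
grip_width: 0.0504
finger_force: 64.3
```

>>> servo_tool --pt "4.5 0 0 0 0 0 0" --pt "4.5 0 0 0 0 0 0" --pt "4.5 0 0 0 0 0 0" --pt "4.5 0 0 0 0 0 0" --pt "4.5 0 0 0 0 0 0"

```text
clock: 8.9
position: [0.5894, 0.1417, 0.1393]
tool_rot: [-3.067, 0.464, -2.884]
force: [0.6, 0.2, -3.5]
grip_width: 0.0504
finger_force: 64.3
```

```bash
python3 -c "
from h import *
goal([.5815,.165,.16],195.8,43.5)
g=bot.grab_frame('scene');f=bot.grab_frame('top')
c=[.5815,.165,.16];u=proj(g,c)[0].astype(int);v=proj(f,c)[0].astype(int);print(u,v)
print(proj(g,[[.5815,.165,.1025],[.5815,.165,.2175],[.5815,.165,.16]]))
cv2.imwrite('pics/up.png',np.hstack([cv2.resize(f['frame'][v[1]-60:v[1]+60,v[0]-60:v[0]+60],(400,400)),cv2.resize(g['frame'][u[1]-60:u[1]+60,u[0]-60:u[0]+60],(400,400))]))"
```

```text
t 8.9 q [-0.32  0.47 -0.12  2.13  1.13  0.22  0.32] p [0.5894 0.1417 0.1393] rpy [-175.7   26.6 -165.2] F [ 0.6  0.2 -3.5] w 0.0504 64.3
shift cm [-1.29  2.45 -0.41] turn [ -4.85 -16.92  -0.21]
[283 154] [248 226]
[[284.33931134 181.22422019]
 [281.82959595 125.97145817]
 [283.11580107 154.57509813]]
```

View pics/up.png

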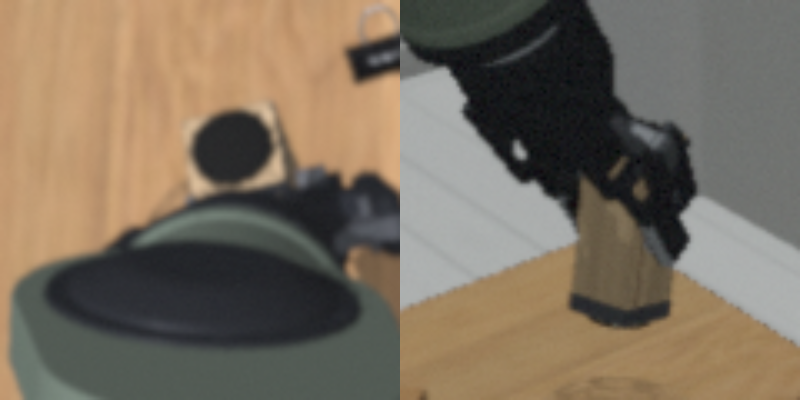

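The top view shows the upper foot at about (258,210) and the scene view shows the lower foot at about (289,189). The arm stalled with q6 near its lower limit, so I'll use the opposite yaw. First I'll check the case's actual tilt.

```bash
python3 -c "
from h import *
g=bot.grab_frame('scene');f=bot.grab_frame('top')
s=bot.observe();R=Ro.from_euler('xyz',s['tool_rot']);z=R.apply([0,0,1]);x=R.apply([1,0,0]);c=s['position']-.0178*z;print(c)
for a in (40,46,52,58,62,66,70):
  d=np.cos(np.radians(a))*x+np.sin(np.radians(a))*z
  print(a,d.round(2),proj(g,c+.0575*d).round(1),proj(f,c-.0575*d).round(1))
goal([.5815,.165,.18],195.8,0)
goal([.5815,.165,.18],105.8,0)"
```

```text
[0.58128377 0.14097708 0.1551088 ]
40 [-0.37 -0.15 -0.92] [[285.4 191.9]] [[255.4 204.3]]
46 [-0.28 -0.13 -0.95] [[287.4 191.6]] [[255.9 207.7]]
52 [-0.18 -0.11 -0.98] [[289.5 191. ]] [[256.5 211.4]]
58 [-0.08 -0.09 -0.99] [[291.6 190.1]] [[257.2 215.3]]
62 [-0.01 -0.07 -1.  ] [[292.9 189.3]] [[257.8 218. ]]
66 [ 0.06 -0.05 -1.  ] [[294.3 188.4]] [[258.3 220.7]]
70 [ 0.13 -0.04 -0.99] [[295.6 187.4]] [[258.9 223.5]]
t 9.1 q [-0.32  0.47 -0.12  2.13  1.13  0.22  0.32] p [0.5893 0.1417 0.1392] rpy [-175.7   26.6 -165.2] F [-0.5  0.6 -3.7] w 0.0508 64.3
shift cm [-0.88  2.28 -2.3 ] turn [-4.45 26.56 -2.  ]
t 9.1 q [-0.32  0.47 -0.12  2.13  1.13  0.22  0.32] p [0.5893 0.1417 0.1392] rpy [-175.7   26.6 -165.2] F [-0.5  0.6 -3.7] w 0.0508 64.3
shift cm [-0.88  2.28 -2.3 ] turn [17.25 24.2  86.2 ]
```

>>> servo_tool --pt "4.5 -0.1 0.3 -0.3 -0.6 4 -0.3" --pt "4.5 -0.3 0.6 -0.6 -1.2 8 -0.6" --pt "4.5 -0.4 1 -1 -1.8 12 -0.9" --pt "4.5 -0.5 1.3 -1.3 -2.5 16 -1.2" --pt "4.5 -0.6 1.6 -1.6 -3 20 -1.5" --pt "4.5 -0.8 1.9 -2 -4 24 -1.8" --pt "4.5 -0.9 2.3 -2.3 -4.4 26.6 -2" --pt "4.5 -0.9 2.3 -2.3 -4.4 26.6 -2" --pt "4.5 -0.9 2.3 -2.3 -4.4 26.6 -2" --pt "4.5 -0.9 2.3 -2.3 -4.4 26.6 -2"

```text
clock: 10.1
position: [0.5812, 0.1649, 0.1621]
tool_rot: [-3.14, 0.0, -2.866]
force: [0.3, -0.3, -4.5]
grip_width: 0.0501
finger_force: 64.3
```

```bash
python3 -c "
from h import *
goal([.5815,.165,.18],105.8,0)"
```

```text
t 10.1 q [ 0.04  0.63 -0.61  1.7   0.43  0.95  1.11] p [0.5812 0.1649 0.1621] rpy [-179.9    0.  -164.2] F [ 0.3 -0.3 -4.5] w 0.0501 64.3
shift cm [-0.03  0.   -0.01] turn [-7.e-02  7.e-02  9.e+01]
```

>>> servo_tool --pt "4.5 0 0 0 0 0 4" --pt "4.5 0 0 0 0 0 11" --pt "4.5 0 0 0 0 0 19" --pt "4.5 0 0 0 0 0 27" --pt "4.5 0 0 0 0 0 35" --pt "4.5 0 0 0 0 0 43" --pt "4.5 0 0 0 0 0 51" --pt "4.5 0 0 0 0 0 59" --pt "4.5 0 0 0 0 0 67" --pt "4.5 0 0 0 0 0 75"

```text
clock: 11.1
position: [0.5813, 0.1649, 0.1624]
tool_rot: [-3.141, 0.001, 2.103]
force: [-0.6, -0.1, -2.9]
grip_width: 0.0503
finger_force: 64.3
```

>>> servo_tool --pt "4.5 0 0 0 0 0 8" --pt "4.5 0 0 0 0 0 16" --pt "4.5 0 0 0 0 0 24" --pt "4.5 0 0 0 0 0 32" --pt "4.5 0 0 0 0 0 40" --pt "4.5 0 0 0 0 0 48" --pt "4.5 0 0 0 0 0 56" --pt "4.5 0 0 0 0 0 64" --pt "4.5 0 0 0 0 0 72" --pt "4.5 0 0 0 0 0 80"

```text
clock: 12.1
position: [0.5813, 0.165, 0.1624]
tool_rot: [3.14, 0.0, 0.706]
force: [-0.2, 0.2, -3.5]
grip_width: 0.0505
finger_force: 64.3
```

>>> servo_tool --pt "4.5 0 0 0 0 0 8" --pt "4.5 0 0 0 0 0 15" --pt "4.5 0 0 0 0 0 20" --pt "4.5 0 0 0 0 0 20" --pt "4.5 0 0 0 0 0 20"

```text
clock: 12.6
position: [0.5813, 0.1652, 0.1623]
tool_rot: [3.141, 0.0, 0.366]
force: [0.3, 0.6, -4.5]
grip_width: 0.0502
finger_force: 64.3
```

```bash
python3 -c "
from h import *
goal([.5815,.165,.18],19,43.5)"
```

```text
t 12.6 q [-0.49  0.57  0.17  1.73 -0.12  0.85 -1.48] p [0.5813 0.1652 0.1623] rpy [179.9   0.   21. ] F [ 0.3  0.6 -4.5] w 0.0502 64.3
shift cm [-1.22 -0.02 -0.48] turn [  0.8  -43.47   1.85]
```

>>> servo_tool --pt "4.5 -0.1 0 0 0 -3 0.3" --pt "4.5 -0.3 0 -0.1 0.2 -7 0.5" --pt "4.5 -0.4 0 -0.1 0.3 -12 0.7" --pt "4.5 -0.6 0 -0.2 0.4 -17 0.9" --pt "4.5 -0.7 0 -0.2 0.5 -22 1.1" --pt "4.5 -0.8 0 -0.3 0.6 -27 1.3" --pt "4.5 -0.9 0 -0.3 0.7 -32 1.5" --pt "4.5 -1 0 -0.4 0.8 -36 1.7" --pt "4.5 -1.2 0 -0.5 0.8 -40 1.8" --pt "4.5 -1.2 0 -0.5 0.8 -43 1.8"

```text
clock: 13.6
position: [0.5706, 0.1606, 0.1668]
tool_rot: [-3.139, 0.754, 0.333]
force: [0.0, -0.6, -4.7]
grip_width: 0.0505
finger_force: 64.3
```

>>> servo_tool --pt "4.5 0 0 0 0 0 0" --pt "4.5 0 0 0 0 0 0" --pt "4.5 0 0 0 0 0 0" --pt "4.5 0 0 0 0 0 0"

```text
clock: 14.0
position: [0.5705, 0.1609, 0.168]
tool_rot: [-3.14, 0.749, 0.33]
force: [-0.1, 0.1, -3.5]
grip_width: 0.0507
finger_force: 64.4
```

```bash
python3 -c "
from h import *
goal([.5815,.165,.18],19,43)
g=bot.grab_frame('scene');f=bot.grab_frame('top')
s=bot.observe();R=Ro.from_euler('xyz',s['tool_rot']);z=R.apply([0,0,1]);x=R.apply([1,0,0]);c=s['position']-.0178*z;print(c)
for a in (40,46,52):
  d=np.cos(np.radians(a))*x+np.sin(np.radians(a))*z
  print(a,d.round(2),proj(g,[c+.0575*d,c-.0575*d]).round(1).tolist(),proj(f,c-.0575*d).round(1))
u=proj(g,c)[0].astype(int);v=proj(f,c)[0].astype(int);print(u,v)
cv2.imwrite('pics/up2.png',np.hstack([cv2.resize(f['frame'][v[1]-60:v[1]+60,v[0]-60:v[0]+60],(400,400)),cv2.resize(g['frame'][u[1]-60:u[1]+60,u[0]-60:u[0]+60],(400,400))]))"
```

```text
t 14.0 q [-0.44  1.    0.18  1.08 -0.13  1.82 -1.51] p [0.5705 0.1609 0.168 ] rpy [-179.9   42.9   18.9] F [-0.1  0.1 -3.5] w 0.0507 64.4
shift cm [ 0.04 -0.03  0.1 ] turn [-0.12 -0.07 -0.05]
[0.58194634 0.16485618 0.18086029]
40 [ 0.12  0.04 -0.99] [[286.2, 170.0], [279.3, 116.6]] [[242.6 218.2]]
46 [ 0.02  0.01 -1.  ] [[284.4, 171.5], [281.3, 115.3]] [[241.2 214.1]]
52 [-0.08 -0.03 -1.  ] [[282.6, 172.7], [283.2, 114.2]] [[240. 210.]]
[282 144] [246 222]
```

View pics/up2.png

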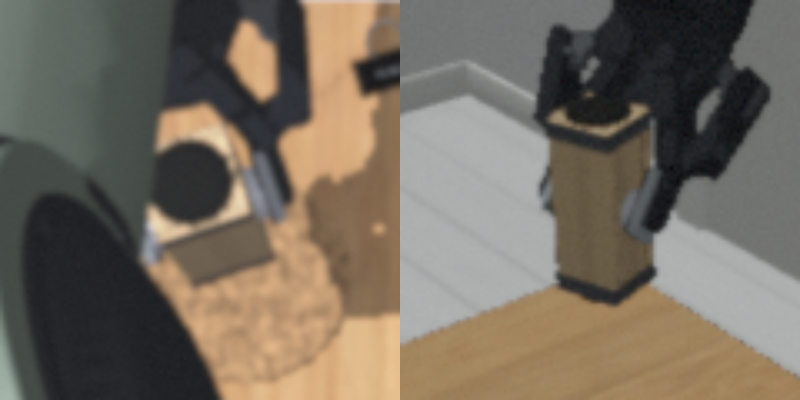

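The case hangs upright, heavy end down, and its edges are within about 2° of vertical. I'll lower it along world down, which is tool (0.681, 0, 0.733).

>>> servo_tool --pt "4.5 0.4 0 0.4 0 0 0" --pt "4.5 1.2 0 1.3 0 0 0" --pt "4.5 2.2 0 2.4 0 0 0" --pt "4.5 3.3 0 3.55 0 0 0" --pt "4.5 4.4 0 4.75 0 0 0" --pt "4.5 5.5 0 5.9 0 0 0" --pt "4.5 6.4 0 6.9 0 0 0" --pt "4.5 7.1 0 7.65 0 0 0" --pt "4.5 7.5 0 8.05 0 0 0" --pt "4.5 7.5 0 8.05 0 0 0"

```text
clock: 15.1
position: [0.5701, 0.1609, 0.0566]
tool_rot: [-3.141, 0.752, 0.33]
force: [0.3, -0.7, -2.3]
grip_width: 0.0506
finger_force: 64.4
```

>>> servo_tool --pt "4.5 0 0 0 0 0 0" --pt "4.5 0 0 0 0 0 0" --pt "4.5 0 0 0 0 0 0" --pt "4.5 0 0 0 0 0 0"

```text
clock: 15.5
position: [0.5704, 0.161, 0.0576]
tool_rot: [-3.141, 0.751, 0.33]
force: [-0.5, -0.3, -4.9]
grip_width: 0.0504
finger_force: 64.4
```

```bash
python3 -c "
from h import *
goal([.5815,.165,.0615],19,43)
g=bot.grab_frame('scene');f=bot.grab_frame('top')
cv2.imwrite('pics/low.png',np.hstack([cv2.resize(f['frame'][180:300,200:320],(400,400)),cv2.resize(g['frame'][140:260,230:350],(400,400))]))"
```

```text
t 15.5 q [-0.44  1.13  0.17  1.1  -0.14  1.67 -1.51] p [0.5704 0.161  0.0576] rpy [-180.    43.    18.9] F [-0.5 -0.3 -4.9] w 0.0504 64.4
shift cm [ 0.6  -0.02  0.69] turn [-0.11  0.01 -0.07]
```

View pics/low.png

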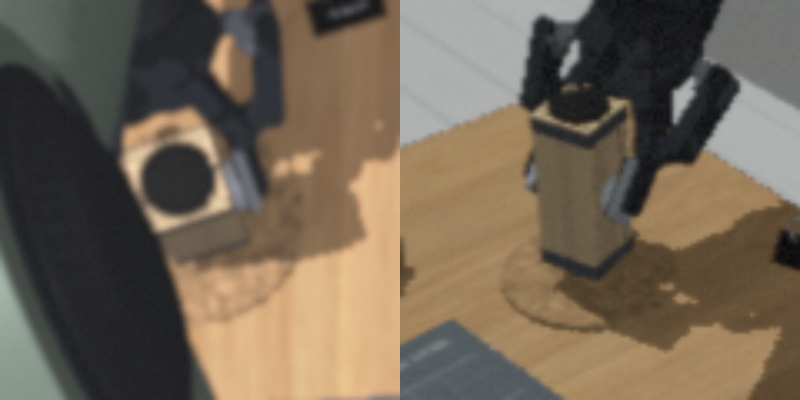

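The case is about 9 mm above the mat and centred. I'll ease it down, watching the force.

>>> servo_tool --pt "4.5 0.1 0 0.11 0 0 0" --pt "4.5 0.2 0 0.22 0 0 0" --pt "4.5 0.3 0 0.33 0 0 0" --pt "4.5 0.4 0 0.44 0 0 0" --pt "4.5 0.48 0 0.52 0 0 0" --pt "4.5 0.52 0 0.56 0 0 0" --pt "4.5 0.55 0 0.59 0 0 0" --pt "4.5 0.55 0 0.59 0 0 0"

```text
clock: 16.4
position: [0.5703, 0.1609, 0.0492]
tool_rot: [-3.141, 0.751, 0.33]
force: [-0.2, -0.3, -4.2]
grip_width: 0.0505
finger_force: 64.4
```

>>> servo_tool --pt "4.5 0.01 0 0.02 0 0 0" --pt "4.5 0.03 0 0.03 0 0 0" --pt "4.5 0.04 0 0.04 0 0 0" --pt "4.5 0.04 0 0.04 0 0 0"

```text
clock: 16.8
position: [0.5703, 0.161, 0.0486]
tool_rot: [-3.141, 0.751, 0.33]
force: [-0.1, -0.3, -4.4]
grip_width: 0.0503
finger_force: 64.4
```

>>> servo_tool --pt "4.5 0.01 0 0.02 0 0 0" --pt "4.5 0.03 0 0.03 0 0 0" --pt "4.5 0.04 0 0.04 0 0 0" --pt "4.5 0.04 0 0.04 0 0 0"

```text
clock: 17.2
position: [0.5703, 0.1609, 0.048]
tool_rot: [-3.141, 0.751, 0.33]
force: [-0.5, 0.5, -3.6]
grip_width: 0.0503
finger_force: 64.4
```

>>> servo_tool --pt "4.5 0.03 0 0.04 0 0 0" --pt "4.5 0.04 0 0.04 0 0 0" --pt "4.5 0.04 0 0.04 0 0 0"

```text
clock: 17.5
position: [0.5703, 0.161, 0.0475]
tool_rot: [-3.141, 0.751, 0.33]
force: [-0.2, -0.0, -4.1]
grip_width: 0.051
finger_force: 64.4
```

>>> servo_tool --pt "4.5 0.03 0 0.04 0 0 0" --pt "4.5 0.04 0 0.04 0 0 0" --pt "4.5 0.04 0 0.04 0 0 0"

```text
clock: 17.8
position: [0.5704, 0.1609, 0.0471]
tool_rot: [-3.141, 0.751, 0.33]
force: [-0.1, -0.5, -0.2]
grip_width: 0.0502
finger_force: 64.6
```

>>> servo_tool --pt "4.5 0.03 0 0.04 0 0 0" --pt "4.5 0.04 0 0.04 0 0 0" --pt "4.5 0.04 0 0.04 0 0 0"

```text
clock: 18.1
position: [0.5704, 0.1609, 0.047]
tool_rot: [-3.141, 0.751, 0.33]
force: [-0.5, -1.0, 5.7]
grip_width: 0.0503
finger_force: 65.0
```

Contact is at z≈0.0472. I'll back off 0.4 mm, soften the grip, then release.

>>> servo_tool --pt "4.5 -0.03 0 -0.03 0 0 0" --pt "4.5 -0.03 0 -0.03 0 0 0" --pt "4.5 -0.03 0 -0.03 0 0 0" --pt "4.5 -0.03 0 -0.03 0 0 0" --pt "4.5 -0.03 0 -0.03 0 0 0" --force 20

```text
clock: 18.6
position: [0.5703, 0.1609, 0.0469]
tool_rot: [-3.141, 0.751, 0.33]
force: [-0.6, 0.6, 5.9]
grip_width: 0.05
finger_force: 64.9
```

>>> servo_tool --pt "5.1 0 0 0 0 0 0" --pt "5.2 0 0 0 0 0 0" --pt "5.3 0 0 0 0 0 0" --pt "5.4 0 0 0 0 0 0" --pt "5.6 0 0 0 0 0 0" --pt "5.9 0 0 0 0 0 0" --pt "6.3 0 0 0 0 0 0" --pt "6.8 0 0 0 0 0 0" --pt "7.2 0 0 0 0 0 0" --pt "7.6 0 0 0 0 0 0"

```text
clock: 19.6
position: [0.5704, 0.1609, 0.0468]
tool_rot: [-3.141, 0.751, 0.33]
force: [-0.1, -0.7, 0.5]
grip_width: 0.0761
finger_force: 0.0
```

```bash
python3 -c "
from h import *
goal([.5815,.165,.0615],19,43)
g=bot.grab_frame('scene');f=bot.grab_frame('top')
cv2.imwrite('pics/rel.png',np.hstack([cv2.resize(f['frame'][180:300,200:320],(400,400)),cv2.resize(g['frame'][140:260,230:350],(400,400))]))"
```

```text
t 19.6 q [-0.44  1.15  0.17  1.1  -0.14  1.66 -1.51] p [0.5704 0.1609 0.0468] rpy [-180.    43.    18.9] F [-0.1 -0.7  0.5] w 0.0761 0.0
shift cm [-0.14 -0.02 -0.1 ] turn [-0.12  0.04 -0.07]
```

View pics/rel.png

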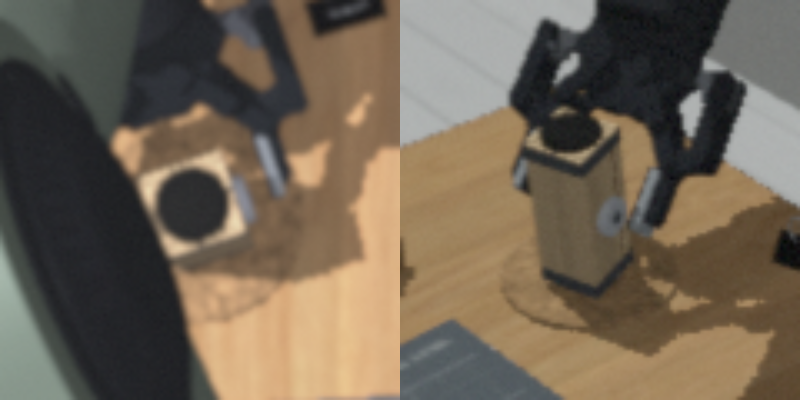

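The case is released and standing on the mat, with the top dome at about crop (190,205), and it may be rocking slightly. I'll wait with the fingers clear and track the dome.

>>> servo_tool --pt "8.4 0 0 0 0 0 0" --pt "8.4 0 0 0 0 0 0" --pt "8.4 0 0 0 0 0 0" --pt "8.4 0 0 0 0 0 0" --pt "8.4 0 0 0 0 0 0" --pt "8.4 0 0 0 0 0 0" --pt "8.4 0 0 0 0 0 0" --pt "8.4 0 0 0 0 0 0" --pt "8.4 0 0 0 0 0 0" --pt "8.4 0 0 0 0 0 0"

```text
clock: 20.7
position: [0.5703, 0.1609, 0.0468]
tool_rot: [-3.141, 0.751, 0.33]
force: [0.7, 0.3, -0.1]
grip_width: 0.0836
finger_force: 0.0
```

>>> servo_tool --pt "8.4 0 0 0 0 0 0" --pt "8.4 0 0 0 0 0 0" --pt "8.4 0 0 0 0 0 0" --pt "8.4 0 0 0 0 0 0" --pt "8.4 0 0 0 0 0 0" --pt "8.4 0 0 0 0 0 0" --pt "8.4 0 0 0 0 0 0" --pt "8.4 0 0 0 0 0 0" --pt "8.4 0 0 0 0 0 0" --pt "8.4 0 0 0 0 0 0"

```text
clock: 21.7
position: [0.5703, 0.161, 0.0468]
tool_rot: [-3.141, 0.751, 0.33]
force: [-0.9, 0.4, 0.3]
grip_width: 0.0839
finger_force: 0.0
```

>>> servo_tool --pt "8.4 0 0 0 0 0 0" --pt "8.4 0 0 0 0 0 0" --pt "8.4 0 0 0 0 0 0" --pt "8.4 0 0 0 0 0 0" --pt "8.4 0 0 0 0 0 0" --pt "8.4 0 0 0 0 0 0" --pt "8.4 0 0 0 0 0 0" --pt "8.4 0 0 0 0 0 0" --pt "8.4 0 0 0 0 0 0" --pt "8.4 0 0 0 0 0 0"

```text
clock: 22.7
position: [0.5703, 0.1609, 0.0468]
tool_rot: [-3.141, 0.751, 0.33]
force: [-0.3, -0.1, 0.6]
grip_width: 0.0839
finger_force: 0.0
```

```bash
cat >> h.py <<'E'
def dome(f):
    im=f["frame"][225:265,235:280]
    m=(im.max(2)<65).astype(np.uint8)
    n,l,st,c=cv2.connectedComponentsWithStats(m)
    k=l[241-225-1+0,257-235] if l[241-225,257-235] else 0
    return [(st[i,4],(c[i]+(235,225)).round(1)) for i in range(1,n) if st[i,4]>30]
E
python3 -c "
from h import *
for i in range(14):
  f=bot.grab_frame('top')
  if i%2==0: print(dome(f))
print(proj(f,[.5815,.165,.119]),bot.observe()['force'])"
```

```text
[(np.int32(362), array([240.6, 251.3])), (np.int32(312), array([258.5, 240.1]))]
[(np.int32(361), array([240.6, 251.3])), (np.int32(310), array([258.1, 240.4]))]
[(np.int32(357), array([240.6, 251.4])), (np.int32(308), array([257.6, 240.7]))]
[(np.int32(357), array([240.6, 251.4])), (np.int32(309), array([257.5, 240.7]))]
[(np.int32(361), array([240.6, 251.3])), (np.int32(312), array([258. , 240.5]))]
[(np.int32(362), array([240.6, 251.3])), (np.int32(309), array([258.4, 240.1]))]
[(np.int32(361), array([240.6, 251.2])), (np.int32(310), array([258.6, 240. ]))]
[[252.01447328 232.07601547]] [ 0.36234798 -1.13897254  0.67362519]
```

Numerically, the dome centre sits off the expected upright pixel. I'll cast rays to the base corners seen in the scene view (about (272.9,224), (290,229), (299.6,217.4)) and triangulate the top dome.

```bash
python3 -c "
from h import *
g=bot.grab_frame('scene');f=bot.grab_frame('top')
for p in ((272.9,224),(290,229.1),(299.6,217.4)): print('base',onz(g,*p,.0095).round(4))
m=(g['frame'].max(2)<50).astype(np.uint8)[160:235,262:306]
n,l,st,c=cv2.connectedComponentsWithStats(m)
for i in range(1,n):
  if st[i,4]>10: print(st[i],c[i]+(262,160))
print('topf',onz(f,258,240.4,.118))
gg=g['frame'].max(2)[168:236:2,264:306:2]
for r in gg: print(' '.join('%3d'%v for v in r))
"
```

```text
base [0.5537 0.1725 0.0095]
base [0.5698 0.1365 0.0095]
base [0.6095 0.1565 0.0095]
[  1   0  43  26 712] [284.3258427 169.6741573]
[ 7 22 27 11 64] [282.921875 187.921875]
[ 3 29  4  7 17] [267.05882353 192.47058824]
[12 56 26 13 64] [287.25    223.46875]
topf [0.56857291 0.15546645 0.118     ]
 38  35  30  37  40  35  28  34  26  33  40  22  39  37  40  42  44  44  36  41  39
 37  31  36  38  41  42  37  23  27  29  26  40  37  41  42  42  44  39  41  44  45
126  43  38  39  45  36  33  72 117  59  30  60 140  75  26  31  40  40  38  34  38
163 126  42  32  26  27  53 125  88  69  37  76 133 158 137 100  79  64  33  19  39
166 136  47  51  25  32  29  31  32  33  33  33  35 102 165 161 161 156 116  56  58
164 117 114 104  85  43  31  32  35  29  32  27  29  32 158 174 145 154 157 156 154
162  77 129 124 151  45  33  37  31  29  31  26  30  33 151 148  61 153 163 159 161
127  98 143 152 164  51  32  30  33  34  34  33  26  70 137  51  56 151 162 159 161
101 118  83 103 154 141  58  27  34  30  30  30  96 120  49  43  89 153 161 161 162
 75 133  67  47  46  68 100 142  91 114 148 162
[... 1352 characters left out ...]
  92  94  73  45  82 141 105
152 148 155 157 106  81  99 104 100  98 102 102 100  95  93  66  41  65  83  98  92
149 151 154 153 107  47  45  62  92  95 103 103 100  96  73  41  59  93  84  89  96
145 148 147 146 140 121  54  47  44  45  78 100 104  79  48  56  80  87  87  83 122
136 143 143 149 142 106  82  81  59  45  46  41  54  42  53  79  86  85  84  89  83
151 151 150 148 144 139 118  97  93  84  68  50  43  68  85  83  83  88  89  85  77
135 154 151 147 148 151 159 145  91  87  80  77  86  88  93  88  90  93  88  87  89
124 141 149 158 144 146 160 156 143 109  88  79  80  82  85  86  88  84  78  83  89
158 141 117 139 147 151 148 143 149 142  95  87  92  84  78  84  87  89  83  91  96
```

The base is centred at (0.5816,0.1645), but the top leans about 8° toward the robot. The open gripper's palm is just behind the case's upper edge and is propping it, so I'll ease the gripper straight back horizontally and let the case right itself gradually.

>>> servo_tool --pt "8.4 0.03 0 -0.03 0 0 0" --pt "8.4 0.06 0 -0.06 0 0 0" --pt "8.4 0.09 0 -0.09 0 0 0" --pt "8.4 0.13 0 -0.12 0 0 0" --pt "8.4 0.17 0 -0.16 0 0 0" --pt "8.4 0.21 0 -0.19 0 0 0" --pt "8.4 0.25 0 -0.23 0 0 0" --pt "8.4 0.29 0 -0.27 0 0 0" --pt "8.4 0.33 0 -0.31 0 0 0" --pt "8.4 0.37 0 -0.34 0 0 0"

```text
clock: 24.5
position: [0.5751, 0.1626, 0.0467]
tool_rot: [-3.141, 0.751, 0.33]
force: [-0.1, -0.4, -0.0]
grip_width: 0.0837
finger_force: 0.0
```

```bash
python3 -c "
from h import *
for i in range(6):
  f=bot.grab_frame('top')
  if i%2==0: print(dome(f))
print(bot.observe()['force'])"
```

```text
[(np.int32(404), array([241. , 250.6])), (np.int32(310), array([258.1, 240.4]))]
[(np.int32(405), array([241. , 250.6])), (np.int32(312), array([258.4, 240.2]))]
[(np.int32(403), array([241. , 250.6])), (np.int32(310), array([258.5, 240.1]))]
[ 0.05080154 -0.20959296  0.14168189]
```

```bash
python3 -c "
from h import *
g=bot.grab_frame('scene');f=bot.grab_frame('top')
c1,d1=ray(f,258.1,240.3);c2,d2=ray(g,281.8,179.5)
A=np.c_[d1,-d2];s=np.linalg.lstsq(A,c2-c1,rcond=None)[0];print(c1+d1*s[0],c2+d2*s[1])
for z in (.119,): print(proj(g,[[.5815,.165,z],[.5686,.1555,z]]),proj(f,[[.5815,.165,z],[.5815,.165,.004]]))
s=bot.observe();print(s['clock'],s['position'])
im=f['frame'].max(2)[212:268:2,234:284:2]
for r in im: print(' '.join('%3d'%v for v in r))
"
```

```text
[0.56929807 0.15566531 0.11515243] [0.56930213 0.15566286 0.11515294]
[[283.99456337 173.76803562]
 [281.46165525 177.88805041]] [[252.01447328 232.07601547]
 [260.43713567 245.92215724]]
24.9 [0.57509252 0.16258475 0.04674017]
 73  54  46  46  53  56  63  76  81 127 165 195 206 169 133 132 127 118 111  88  64  57  57  57  54
 73  64  49  54  78 102 118 125 120 143 158 147 146 128 126 130 127 126 126 127 114  77  71  64  50
111 169 149 147 176 165 133 128 120 119 125 124 125 122 122 123 121 120 120 124 126 105 135 129  61
154 220 219 214 212 163 123 114 110 117 121 123 123 122 117 117 115 115 114 112 119 110 141 163  87
176 223 224 212 168 121 112 105 110 118 117 119 122 115 144 151 128 120 113 108 116 110 114 169 119
175 224 219 183 122 107 106 108 109 112 110 113 121 124 172 193 172 130 118 114 116 111 101 159 147
118 199 198 153 121 112 104 106 110 114 110 108 120 124 141 181 183 139 113 106 109 110  98 137 161
 46 125 180 139 127 118 113 112 120 120 122 124 132 162 189 211 200 130 114 105 115 125 143 124 167
 37  64 134 130 123 117 123 116 124 134 148 160 182 207 218 223 228 160 
[... 1227 characters left out ...]

 37  39  36  36  37  38  36  37 123 221 223 205 168 130 104 101 102 102  99  94  97 105 117 110 106
 36  37  38  36  35  37  34  36  72 144 134 109 102 102 103 100  96  92  94 103 110 106 111 108 107
 40  39  37  38  36  35  35  37  38  77 100 102  98  95  94 110 117 111 112 118 114 107 118 125 125
 38  37  37  36  37  35  37  36  36  77 109  96  92 113 117 125 121 113 118 121 123 119 123 122 123
 39  39  38  36  36  36  36  36  37  62 146 157 149 167 167 167 168 158 154 139 139 132 126 133 134
 41  42  40  40  37  37  36  37  35  44 141 186 189 184 192 202 215 213 205 191 196 192 177 191 187
 40  39  38  38  37  38  37  37  37  35 109 186 198 188 185 204 222 221 207 193 194 192 189 196 182
```

>>> servo_tool --pt "8.4 0.07 0 -0.07 0 0 0" --pt "8.4 0.15 0 -0.14 0 0 0" --pt "8.4 0.22 0 -0.2 0 0 0" --pt "8.4 0.3 0 -0.27 0 0 0" --pt "8.4 0.37 0 -0.34 0 0 0" --pt "8.4 0.44 0 -0.41 0 0 0" --pt "8.4 0.52 0 -0.48 0 0 0" --pt "8.4 0.6 0 -0.55 0 0 0" --pt "8.4 0.67 0 -0.62 0 0 0" --pt "8.4 0.74 0 -0.68 0 0 0"

```text
clock: 25.9
position: [0.5847, 0.1658, 0.0466]
tool_rot: [-3.141, 0.751, 0.33]
force: [-0.7, 0.2, 0.4]
grip_width: 0.0842
finger_force: 0.0
```

```bash
python3 -c "
from h import *
for i in range(10):
  f=bot.grab_frame('top')
  if i%2==0: print([d[1] for d in dome(f)])
print(bot.observe()['force'])"
```

```text
[array([248. , 245.8])]
[array([248.2, 245.7])]
[array([248.2, 245.7])]
[array([248.1, 245.8])]
[array([248.1, 245.9])]
[-0.60636029  0.45262601 -0.09198744]
```

```bash
cat >> h.py <<'E'
def dome(f):
    im=f["frame"][220:265,238:285].max(2)
    m=cv2.morphologyEx(cv2.inRange(cv2.GaussianBlur(im,(3,3),0),42,60),cv2.MORPH_OPEN,np.ones((5,5)))
    n,l,st,c=cv2.connectedComponentsWithStats(m)
    return [(st[i,4],(c[i]+(238,220)).round(1)) for i in range(1,n) if st[i,4]>60]
E
python3 -c "
from h import *
for i in range(10):
  f=bot.grab_frame('top')
  if i%2==0: print(dome(f))
im=f['frame'].max(2)[220:268:2,238:284:2]
for r in im: print(' '.join('%3d'%v for v in r))
"
```

```text
[(np.int32(285), array([257.4, 240.8]))]
[(np.int32(290), array([257.3, 240.8]))]
[(np.int32(293), array([257.7, 240.6]))]
[(np.int32(292), array([258. , 240.6]))]
[(np.int32(292), array([258. , 240.6]))]
218 143 117 115 113 105 111 118 117 119 121 120 156 186 169 123 114 108 116 117 116 168 119
191 131 111 106 108 108 109 112 110 118 122 122 125 134 131 122 117 129 154 165 140 156 146
109 116 120 112 105 106 111 118 133 157 127 124 125 137 138 113 125 154 180 184 157 138 163
 59 111 127 118 112 111 120 148 192 187 140 164 194 218 211 157 175 173 176 179 170 132 164
 36  81 119 118 122 116 127 156 192 177 174 199 220 225 229 205 204 198 190 193 200 162 157
 38  44  95 127 149 181 192 178 128 101  84  95 129 189 229 216 203 209 202 189 198 188 193
 37  37  82 181 225 223 172  83  49  47  45  45  47  67 150 214 179 180 193 165 173 187 207
 38  36  69 177 221 187  81  48  47  47  47  44  45  45  62 153 166 135 135 119 122 139 173
 38  37  40 129 204 135  49  48  47  47  47  47  47  46  45 114 156 145 124 117 119 117 109
 36  39  35  68 136  80  48  49  49  47  48  47  44  46  44  60 123
[... 612 characters left out ...]
 186 169 160 153 148 127 109 103 104 105 117 125 121 117
 38  35  38  36  38  38  39 140 217 202 166 130 105 102 102 101  98  95  96 107 115 110 106
 39  36  37  39  36  37  36  71 122 109 102 102 102  98  96  92  94 102 111 107 111 106 105
 38  37  36  38  36  39  36  36  77  99  98  94  94 109 117 109 112 118 115 108 118 125 126
 37  38  38  38  37  37  39  36  59  89  91 114 116 126 120 113 116 123 124 120 123 123 123
 39  40  37  36  37  39  39  37  63 133 149 167 168 166 167 158 154 138 139 132 127 133 134
 39  38  37  38  37  37  36  38  51 150 189 186 194 201 214 213 205 192 195 193 176 191 187
 40  37  37  37  39  37  37  37  39 124 193 188 185 204 222 221 207 192 195 192 187 195 182
```

Moving back 14 mm left the case unchanged, so the gripper isn't propping it. I'll retract fully and slowly, then re-measure with a clear view.

>>> servo_tool --pt "8.4 0 0 -0.5 0 0 0" --pt "8.4 0 0 -1.2 0 0 0" --pt "8.4 0 0 -2.2 0 0 0" --pt "8.4 0 0 -3.4 0 0 0" --pt "8.4 0 0 -4.6 0 0 0" --pt "8.4 0 0 -5.8 0 0 0" --pt "8.4 0 0 -7 0 0 0" --pt "8.4 0 0 -8.2 0 0 0" --pt "8.4 0 0 -9.4 0 0 0" --pt "8.4 0 0 -10.4 0 0 0"

```text
clock: 27.9
position: [0.6415, 0.1854, 0.1184]
tool_rot: [3.141, 0.736, 0.33]
force: [0.1, -1.2, -0.1]
grip_width: 0.0844
finger_force: 0.0
```

```bash
python3 -c "
from h import *
for i in range(12):
  f=bot.grab_frame('top')
  if i%2==0: print(dome(f))
g=bot.grab_frame('scene');s=bot.observe();print(s['clock'],s['position'],s['qpos'].round(2))
gg=g['frame'].max(2)[164:236:2,264:306:2]
for r in gg: print(' '.join('%3d'%v for v in r))
"
```

```text
[(np.int32(177), array([260.7, 239.5]))]
[(np.int32(182), array([260.8, 239.4]))]
[(np.int32(185), array([260.8, 239.4]))]
[(np.int32(184), array([260.9, 239.4]))]
[(np.int32(181), array([260.8, 239.4]))]
[(np.int32(175), array([260.7, 239.5])), (np.int32(64), array([240.1, 256.8]))]
28.55 [0.64122338 0.18539392 0.11799798] [-0.42  1.21  0.19  0.75 -0.16  1.93 -1.52]
175 176 175 175 172 176 173 173 169 162 155 163 161 164 171 176 176 175 175 174 177
172 175 175 175 173 169 153 156 161 162 163 161 160 159 165 168 175 176 174 175 176
166 168 171 151 161 157 162 162 165 163 163 163 162 161 158 156 155 172 177 177 175
169 153 157 161 162 164 165 164 163 163 163 162 164 165 165 162 162 150 168 173 175
161 163 163 166 164 163 161 155 163 155 160 165 162 165 165 163 163 162 161 159 168
163 163 166 163 163 160 160 107  82  61  75  92 130 164 165 162 164 161 159 157 159
163 163 161 162 159 115  44  33  33  28  28  29  33 116 162 158 159 156 156 155 156
163 164 161 163 149  50  33  35  31  31  31  30  26  54 168 171 136 158 157 159 159
163 163 163 173 132  33  32  33  23  27  29  35  32  53 16
[... 1593 characters left out ...]
  92  88  57  40 125 140 142
153 145 154 154 104  80  96 101  99  98 102 101  98  94  89  63  41 106 141 149 148
149 150 150 151 105  42  46  57  89  95 102 101 100  95  66  40  61  88  92 138 148
143 150 147 141 142 119  49  45  43  52  80  96 102  73  37  62  75  83  88  81 121
132 140 142 146 141 104  81  78  52  41  44  40  57  41  57  76  86  85  83  86  85
149 151 145 144 143 139 115  91  90  87  70  47  41  59  84  82  88  86  87  84  80
134 151 149 147 146 146 158 144  86  84  79  82  83  89  93  84  85  90  87  83  86
119 139 145 156 142 145 158 153 114  91  86  82  78  81  86  87  83  81  75  78  89
159 137 116 139 145 150 145 142 146 143  96  90  91  80  73  81  84  87  85  89  94
```

```bash
python3 -c "
from h import *
from scipy.optimize import least_squares
g=bot.grab_frame('scene')
q=.02
obs=np.array([[273.5,222.5],[289,230],[299.3,216.5],[267.8,183.5],[284.5,189.5],[297,178]])
def pts(x,y,yaw,ax,ay):
    R=Ro.from_euler('z',yaw)
    L=[R.apply([sx*q,sy*q,z]) for z in(-.052,.052) for sx,sy in((-1,1),(-1,-1),(1,-1))]
    return Ro.from_rotvec([ax,ay,0]).apply(np.array(L)+[0,0,.0575])+[x,y,.004]
p0=[.5815,.165,np.radians(19),0,0]
print(proj(g,pts(*p0)).round(1).tolist())
r=least_squares(lambda p:(proj(g,pts(*p))-obs).ravel(),p0)
print(r.x[:2],np.degrees(r.x[2:]),r.fun.round(1))
"
```

```text
[[272.5, 222.5], [288.8, 228.5], [299.8, 218.7], [269.5, 178.0], [286.8, 183.7], [298.6, 174.5]]
[0.58429247 0.16751822] [19.20659941  5.80534099 -7.26640644] [-0.7 -0.   0.2 -0.7  0.6  0.7 -0.4 -0.3  0.5  0.4 -0.3 -0.1]
```

A box-corner fit confirms the case is standing free at the mat centre but leaning about 8°, mostly about the stud axis. I'll regrasp the studs gently, turn the case that much farther, and set it down again.

```bash
cat >> h.py <<'E'
def goal2(c,yaw,tilt,back=0,off=.014):
    R=down(yaw)*Ro.from_euler('y',-tilt,degrees=True)
    rel(np.array(c)+(off-back)*R.apply([0,0,1]),R)
E
python3 -c "
from h import *
goal2([.577,.162,.061],19,38,.08)"
```

```text
t 28.6 q [-0.42  1.21  0.19  0.75 -0.16  1.93 -1.52] p [0.6412 0.1854 0.118 ] rpy [-180.    42.2   18.9] F [ 0.2  0.2 -0.6] w 0.0841 0.0
shift cm [-1.72  0.13  2.23] turn [-0.07  4.23 -0.08]
```

>>> servo_tool --pt "8.4 -0.4 0 0.4 0 1 0" --pt "8.4 -0.8 0.1 0.9 0 2 0" --pt "8.4 -1.2 0.1 1.5 0 3 0" --pt "8.4 -1.6 0.1 2 0 4 0" --pt "8.4 -1.7 0.1 2.2 0 4.2 0" --pt "8.4 -1.7 0.1 2.2 0 4.2 0" --pt "8.4 -1.7 0.1 2.2 0 4.2 0"

```text
clock: 29.3
position: [0.6159, 0.1757, 0.1131]
tool_rot: [-3.141, 0.664, 0.33]
force: [0.7, 1.4, -0.4]
grip_width: 0.0844
finger_force: 0.0
```

```bash
python3 -c "
from h import *
goal2([.577,.162,.061],19,38)
g=bot.grab_frame('scene')
gg=g['frame'].max(2)[164:236:4,256:310:3]
for r in gg: print(' '.join('%3d'%v for v in r))"
```

```text
t 29.3 q [-0.44  1.1   0.19  0.98 -0.15  1.74 -1.51] p [0.6159 0.1757 0.1131] rpy [-180.    38.    18.9] F [ 0.7  1.4 -0.4] w 0.0844 0.0
shift cm [-0.03  0.04  8.05] turn [-0.07  0.05 -0.08]
173 166 175 174 173 173 173 175 172 155 161 165 172 176 176 178 178 177
175 176 174 165 172 153 160 164 163 164 164 163 160 140 173 177 176 178
175 153 159 162 163 165 164 164 164 160 165 164 164 163 163 152 168 177
158 162 164 165 160 162 127  31  34  27  27  59 164 157 158 155 154 158
163 160 165 164 162 175  40  33  33  31  34  31 161  79 157 159 160 159
163 163 164 163  80 134 131  37  31  24  36 142  43  77 157 159 160 162
165 165 164 156 124  57  40  44  84 158 113  37  95  95 158 161 160 158
156 155 158 157 147 107 103  98  87  53  45  93 102  93 150 152 160 163
159 158 159 159 157 105 104  96 103 101 100  90 100  86 154 158 161 153
155 159 160 159 159 105 102  98 101 104 101  91  98 106 131 161 157 157
157 159 159 157 156 110 103  99  99  99 105  96 115  68 128 162 160 161
159 156 153 155 159 122 102 103  99 101 105  93 101  99 111 158 155 123
156 161 159 160 154 126 102 104  98 103 102  93  91  98  93 108  94  87
162 167 157 146 147 142 103 102  95 103 104  93  92  98  51  84  88  88
163 163 149 149 155 147  80  99  98 100 101  98  95  44 115 139 147 127
164 156 140 146 146 140 119  43  41  60  97  92  40  70  86  84 118 147
158 165 138 148 147 147 138 100  91  76  42  44  84  83  86  89  76  93
158 156 158 129 145 154 147 156 138  93  80  84  84  85  81  79  88  83
```

>>> servo_tool --pt "8.4 0 0 0.8 0 0 0" --pt "8.4 0 0 2 0 0 0" --pt "8.4 0 0 3.2 0 0 0" --pt "8.4 0 0 4.4 0 0 0" --pt "8.4 0 0 5.6 0 0 0" --pt "8.4 0 0 6.8 0 0 0" --pt "8.4 0 0 7.6 0 0 0" --pt "8.4 0 0 8 0 0 0" --pt "8.4 0 0 8 0 0 0" --pt "8.4 0 0 8 0 0 0"

```text
clock: 30.35
position: [0.5694, 0.1597, 0.0505]
tool_rot: [-3.142, 0.663, 0.33]
force: [0.0, 0.2, -0.6]
grip_width: 0.084
finger_force: 0.0
```

>>> servo_tool --pt "7 0 0 0 0 0 0" --pt "6.2 0 0 0 0 0 0" --pt "5.8 0 0 0 0 0 0" --pt "5.5 0 0 0 0 0 0" --pt "5.3 0 0 0 0 0 0" --pt "5.1 0 0 0 0 0 0" --pt "4.9 0 0 0 0 0 0" --pt "4.5 0 0 0 0 0 0" --pt "4.5 0 0 0 0 0 0" --pt "4.5 0 0 0 0 0 0" --force 40

```text
clock: 31.35
position: [0.5692, 0.1597, 0.0505]
tool_rot: [-3.141, 0.663, 0.33]
force: [0.6, 0.2, 5.7]
grip_width: 0.0509
finger_force: 40.9
```

```bash
cat > fit.py <<'E'
from h import *
s=bot.observe(); print(s['clock'],s['position'].round(4),s['grip_width'].round(4),s['finger_force'],s['force'].round(1))
for i in range(2): print(dome(bot.grab_frame('top')))
g=bot.grab_frame('scene')
for r in g['frame'].max(2)[164:236:2,262:304:2]: print(' '.join('%3d'%v for v in r))
E
python3 fit.py
```

```text
Traceback (most recent call last):
  File "fit.py", line 2, in <module>
    s=bot.observe(); print(s['clock'],s['position'].round(4),s['grip_width'].round(4),s['finger_force'],s['force'].round(1))
                                                             ^^^^^^^^^^^^^^^^^^^^^
AttributeError: 'float' object has no attribute 'round'
```

>>> servo_tool --pt "4.5 -0.1 0 -0.12 0 0 0" --pt "4.5 -0.25 0 -0.32 0 0 0" --pt "4.5 -0.4 0 -0.5 0 0 0" --pt "4.5 -0.45 0 -0.55 0 -1.5 0" --pt "4.5 -0.5 0 -0.55 0 -3 0" --pt "4.5 -0.53 0 -0.55 0 -4.5 0" --pt "4.5 -0.56 0 -0.55 0 -6 0" --pt "4.5 -0.6 0 -0.55 0 -7.5 0" --pt "4.5 -0.6 0 -0.55 0 -8 0" --pt "4.5 -0.6 0 -0.55 0 -8 0"

```text
clock: 32.35
position: [0.5677, 0.1592, 0.0578]
tool_rot: [-3.141, 0.804, 0.33]
force: [0.2, -0.2, -4.2]
grip_width: 0.0509
finger_force: 42.6
```

```bash
sed -i "s/s\['grip_width'\].round(4)/s['grip_width']/" fit.py; python3 fit.py; python3 -c "
from h import *
goal2([.5815,.165,.0615],19,46)"
```

```text
32.35 [0.5677 0.1592 0.0578] 0.050885425965405254 42.577485144138336 [ 0.2 -0.2 -4.2]
[(np.int32(281), array([255.1, 236.7]))]
[(np.int32(275), array([255.3, 236.7]))]
177 177 169  62  39  37  29  25  87  53  39  41  23  32  39  39  39  44  42  42  37
168 174 132  43  41  33  22  27  26  39  42  47  92  33  37  40  37  42  44  39  42
175 167 119  44  39  30  28  30  49  65  31  27  39  46  24  28  38  40  44  43  39
175 169  73  41  42  31  29  46  72  91  42  32  30  32  31  73  52  53  46  43  44
158 163 123  42  27  36  37  31  30  33  32  32  35  28  51 154 162 158 154  58  41
164 165 165 129  60 140  47  32  34  27  32  26  32  31  30 152 173 157 160  69  31
164 167 165 161 164 161  47  32  34  29  32  30  27  34  32 114 139  61 146  96  25
166 164 161 111 129 163 112  40  34  30  31  35  24  37  93 105  40  50 149  99  40
164 166 163  83  41  51  91 105 122  74  71  82 116 157  75  45  42  96 160 103  45
165 164 163 118  51  40  40  47  54  92 131 166 132  65  35  50  80 108 157  88  45
162 162 166 140 107  98  72  48  47  44  44  58  47  39  66 100  89  97 151  83  39
166 165 
[... 1582 characters left out ...]
6  89
142 144 148 147 146 145 142 123  48  40  46  43  42  45  47  80  83  80  87  86  81
131 137 144 143 147 142 103  83  83  70  68  42  46  59  82  82  80  88  88  84  88
141 150 153 150 144 146 110  84  90  91  87  81  78  81  84  82  80  86  86  88  87
126 136 151 151 145 149 151 131 118  83  82  80  81  88  90  94  90  90  94  89  85
160 121 141 148 154 145 146 159 154 114  90  90  82  82  82  88  89  87  82  77  86
160 158 142 117 140 145 152 148 143 149 144  96  94  92  82  75  81  85  89  85  92
t 32.5 q [-0.44  1.16  0.18  1.06 -0.14  1.74 -1.5 ] p [0.5679 0.1592 0.0584] rpy [-180.    46.    18.9] F [-0.8  0.7 -3.8] w 0.051 42.6
shift cm [ 0.8  -0.1   0.12] turn [-0.08 -0.02 -0.07]
```

```bash
cat > lean.py <<'E'
from h import *
from scipy.optimize import least_squares
def lean(obs,dm,z0):
    g=bot.grab_frame('scene');f=bot.grab_frame('top');q=.02
    def pts(x,y,yaw,ax,ay):
        R=Ro.from_euler('z',yaw)
        L=[R.apply([sx*q,sy*q,z]) for z in(-.052,.052) for sx,sy in((-1,1),(-1,-1),(1,-1))]+[[0,0,.055]]
        return Ro.from_rotvec([ax,ay,0]).apply(np.array(L)+[0,0,.0575])+[x,y,z0]
    F=lambda p:np.r_[(proj(g,pts(*p)[:6])-obs).ravel(),(proj(f,pts(*p)[6:])-dm).ravel()]
    r=least_squares(F,[.5815,.165,np.radians(19),0,0])
    ax,ay=np.degrees(r.x[3:]); top=np.array([ay,-ax])
    d=np.array([.9455,.3256]);y=np.array([-.3256,.9455])
    print("base",r.x[:2].round(4),"yaw",np.degrees(r.x[2]).round(1),"lean deg along d",(top@d).round(1),"along y",(top@y).round(1),r.fun.round(1))
E
python3 -c "
from lean import *
lean(np.array([[272,219.8],[286.5,227.3],[297.8,216],[267.8,179.5],[285,184.5],[296.5,175]]),[255.2,236.7],.0106)
lean(np.array([[273.5,222.5],[289,230],[299.3,216.5],[267.8,183.5],[284.5,189.5],[297,178]]),[258.1,240.3],.004)
p=bot.observe();print(p['clock'])"
```

```text
base [0.5796 0.1672] yaw 18.6 lean deg along d -4.8 along y -3.0 [-1.1  0.2  0.7 -0.3  0.5 -0.1 -0.4 -1.3 -0.1  0.5  0.4 -0.7  0.5  0.5]
base [0.5842 0.1674] yaw 19.3 lean deg along d -8.9 along y -3.2 [-0.7  0.   0.2 -0.7  0.6  0.7 -0.4 -0.1  0.5  0.6 -0.4 -0.  -0.1 -0.3]
32.7
```

>>> servo_tool --pt "4.5 -0.03 0 0 0 -1 0" --pt "4.5 -0.05 0 0 0 -2 0" --pt "4.5 -0.08 0 0 0 -3 0" --pt "4.5 -0.1 0 0 0 -4 0" --pt "4.5 -0.12 0 0 0 -5 0" --pt "4.5 -0.12 0 0 0 -5 0" --pt "4.5 -0.12 0 0 0 -5 0"

```text
clock: 33.4
position: [0.567, 0.1589, 0.0588]
tool_rot: [3.142, 0.891, 0.33]
force: [-0.5, -0.7, -3.7]
grip_width: 0.0511
finger_force: 42.6
```

```bash
python3 fit.py; python3 -c "
from h import *
goal2([.5815,.165,.0615],19,51)"
```

```text
33.4 [0.567  0.1589 0.0588] 0.05108622311251372 42.60339483618736 [-0.5 -0.7 -3.7]
[(np.int32(271), array([255.6, 236.8]))]
[(np.int32(272), array([255.6, 236.8]))]
175 177 176 133  52  45  22  28  55 125  53  45  46  27  23  40  41  49  50  52  46
167 172 174  89  43  40  26  29  43  40  45  42  60  63  36  39  41  45  48  48  45
176 167 164  59  48  33  31  29  43  64  43  25  68  83  31  33  29  41  38  43  42
173 170 113  50  44  32  33  43  81  78  54  31  29  38  34  28  29  19  36  43  44
160 164 158  65  36  30  37  32  31  35  29  33  29  28  36 100 135 103  87  45  48
164 166 166 142  65 121  45  30  33  33  34  31  31  34  28 150 170 150 159 121  34
165 166 165 161 171 155  50  31  30  32  33  28  26  29  29 110 137  58 146 150  40
165 164 162 109 122 160 108  39  27  32  37  30  30  36 128  92  45  50 145 155  50
166 165 165  82  48  50  88 101 130  76  78  75 113 156  74  44  42  97 160 144  45
165 164 160 117  52  40  42  45  50  89 123 163 128  60  39  58  84 109 160 136  47
162 165 166 143 105 100  73  51  46  46  45  49  48  41  67  98  87 107 154 127  53
165 165 164
[... 1581 characters left out ...]
 89
140 145 148 148 146 144 145 121  62  47  45  45  46  41  51  78  79  78  91  92 129
132 135 144 141 146 140 106  85  79  71  65  48  44  61  87  80  81  86  81  79  89
139 151 152 150 145 144 112  87  89  90  88  79  75  81  83  84  82  87  85  90  84
126 133 153 151 147 148 149 129 120  84  86  83  83  88  92  94  90  87  94  88  87
156 121 142 147 158 146 147 159 153 114  92  88  80  80  85  84  88  87  82  77  83
158 158 140 117 140 146 153 150 143 150 143  97  93  92  85  75  82  86  87  84  93
t 33.55 q [-0.43  1.22  0.18  0.97 -0.14  1.85 -1.51] p [0.5671 0.159  0.0593] rpy [-180.    51.    18.9] F [ 0.6  0.6 -3.9] w 0.0513 42.6
shift cm [ 0.81 -0.1   0.05] turn [-0.08  0.   -0.06]
```

The case didn't follow the extra 5° turn, so it's off its stop and hanging freely plumb, which is a better start. I'll lower it again at the mat centre.

>>> servo_tool --pt "4.5 0.15 0 0 0 0 0" --pt "4.5 0.3 -0.05 0 0 0 0" --pt "4.5 0.45 -0.1 -0.02 0 0 0" --pt "4.5 0.57 -0.1 -0.1 0 0 0" --pt "4.5 0.57 -0.1 -0.1 0 0 0" --pt "4.5 0.57 -0.1 -0.1 0 0 0" --pt "4.5 0.57 -0.1 -0.1 0 0 0" --force 25

```text
clock: 34.25
position: [0.5708, 0.1613, 0.0553]
tool_rot: [-3.141, 0.891, 0.33]
force: [0.2, -0.2, -4.8]
grip_width: 0.051
finger_force: 42.6
```

>>> servo_tool --pt "4.5 0.03 0 0.03 0 0 0" --pt "4.5 0.05 0 0.04 0 0 0" --pt "4.5 0.05 0 0.04 0 0 0"

```text
clock: 34.55
position: [0.5708, 0.1613, 0.0546]
tool_rot: [-3.141, 0.891, 0.33]
force: [-0.8, -0.4, -3.3]
grip_width: 0.0507
finger_force: 42.6
```

>>> servo_tool --pt "4.5 0.03 0 0.03 0 0 0" --pt "4.5 0.05 0 0.04 0 0 0" --pt "4.5 0.05 0 0.04 0 0 0"

```text
clock: 34.85
position: [0.5708, 0.1613, 0.054]
tool_rot: [-3.141, 0.891, 0.33]
force: [-0.2, -0.0, -3.7]
grip_width: 0.051
finger_force: 42.6
```

>>> servo_tool --pt "4.5 0.03 0 0.03 0 0 0" --pt "4.5 0.04 0 0.03 0 0 0" --pt "4.5 0.04 0 0.03 0 0 0"

```text
clock: 35.15
position: [0.5708, 0.1613, 0.0535]
tool_rot: [-3.142, 0.891, 0.33]
force: [0.2, -0.3, -3.6]
grip_width: 0.0512
finger_force: 42.6
```

>>> servo_tool --pt "4.5 0.03 0 0.03 0 0 0" --pt "4.5 0.04 0 0.03 0 0 0" --pt "4.5 0.04 0 0.03 0 0 0"

```text
clock: 35.45
position: [0.5708, 0.1613, 0.0531]
tool_rot: [-3.141, 0.891, 0.33]
force: [-0.2, -0.5, -3.2]
grip_width: 0.0508
finger_force: 42.6
```

>>> servo_tool --pt "4.5 0.03 0 0.03 0 0 0" --pt "4.5 0.04 0 0.03 0 0 0" --pt "4.5 0.04 0 0.03 0 0 0"

```text
clock: 35.75
position: [0.5709, 0.1613, 0.0528]
tool_rot: [-3.141, 0.891, 0.33]
force: [-0.2, -0.8, 1.5]
grip_width: 0.0508
finger_force: 42.9
```

>>> servo_tool --pt "4.5 0.03 0 0.03 0 0 0" --pt "4.5 0.04 0 0.03 0 0 0" --pt "4.5 0.04 0 0.03 0 0 0"

```text
clock: 36.05
position: [0.5709, 0.1613, 0.0527]
tool_rot: [-3.141, 0.891, 0.33]
force: [-0.5, -1.0, 6.8]
grip_width: 0.051
finger_force: 43.1
```

>>> servo_tool --pt "4.5 -0.02 0 -0.02 0 0 0" --pt "4.5 -0.04 0 -0.03 0 0 0" --pt "4.5 -0.04 0 -0.03 0 0 0" --pt "4.5 -0.04 0 -0.03 0 0 0"

```text
clock: 36.45
position: [0.5709, 0.1613, 0.0527]
tool_rot: [-3.141, 0.891, 0.33]
force: [-0.9, 0.1, 5.8]
grip_width: 0.0508
finger_force: 43.0
```

```bash
python3 -c "
from h import *
for i in range(3): print(dome(bot.grab_frame('top')))
s=bot.observe();print(s['force'],s['position'])"
```

```text
[(np.int32(254), array([255.1, 235.5]))]
[(np.int32(251), array([255.1, 235.5]))]
[(np.int32(254), array([255. , 235.5]))]
[ 0.01779606 -0.73750177  5.11768857] [0.57086504 0.16129785 0.0527055 ]
```

>>> servo_tool --pt "4.5 -0.02 0 -0.02 0 0 0" --pt "4.5 -0.05 0 -0.04 0 0 0" --pt "4.5 -0.05 0 -0.04 0 0 0"

```text
clock: 36.9
position: [0.5708, 0.1613, 0.0529]
tool_rot: [-3.141, 0.89, 0.33]
force: [-0.2, -0.5, -0.6]
grip_width: 0.0513
finger_force: 42.7
```

>>> servo_tool --pt "5.1 0 0 0 0 0 0" --pt "5.15 0 0 0 0 0 0" --pt "5.2 0 0 0 0 0 0" --pt "5.25 0 0 0 0 0 0" --pt "5.3 0 0 0 0 0 0" --pt "5.4 0 0 0 0 0 0" --pt "5.6 0 0 0 0 0 0" --pt "5.9 0 0 0 0 0 0" --pt "6.3 0 0 0 0 0 0" --pt "6.8 0 0 0 0 0 0"

```text
clock: 37.9
position: [0.5709, 0.1613, 0.0532]
tool_rot: [-3.141, 0.891, 0.33]
force: [0.0, 0.6, 0.3]
grip_width: 0.0683
finger_force: 0.0
```

```bash
python3 -c "
from h import *
for i in range(20):
  f=bot.grab_frame('top')
  if i%3==0:print(dome(f))
s=bot.observe();print(s['clock'],s['force'],s['grip_width'])"
```

```text
[(np.int32(280), array([258.8, 241.4]))]
[(np.int32(270), array([258.4, 241.4]))]
[(np.int32(257), array([257.9, 242. ]))]
[(np.int32(260), array([258., 242.]))]
[(np.int32(266), array([258.5, 241.5]))]
[(np.int32(272), array([258.7, 241.4]))]
[(np.int32(264), array([258.1, 241.9]))]
38.9 [ 0.70522404  0.02220425 -0.08040773] 0.0682770548286466
```

The case settled to the same attitude again, and it hung with a similar bias. So this is its natural resting attitude, with the weight slightly off its axis, and the gripper isn't causing it. I'll open wide, turn the tool back about the studs and retract.

>>> servo_tool --pt "8.0 0.03 0 0 0 1 0" --pt "8.4 0.06 0 0 0 2.5 0" --pt "8.4 0.1 0 0 0 4 0" --pt "8.4 0.14 0 -0.2 0 5.5 0" --pt "8.4 0.18 0 -0.4 0 7 0" --pt "8.4 0.22 0 -0.6 0 8.5 0" --pt "8.4 0.24 0 -0.8 0 10 0" --pt "8.4 0.24 0 -0.8 0 10 0" --pt "8.4 0.24 0 -0.8 0 10 0"

```text
clock: 39.8
position: [0.5782, 0.1639, 0.0565]
tool_rot: [-3.141, 0.716, 0.33]
force: [0.3, -0.6, -0.1]
grip_width: 0.0842
finger_force: 0.0
```

>>> servo_tool --pt "8.4 0 0 -0.5 0 0 0" --pt "8.4 0 0 -1.2 0 0 0" --pt "8.4 0 0 -2.2 0 0 0" --pt "8.4 0 0 -3.4 0 0 0" --pt "8.4 0 0 -4.6 0 0 0" --pt "8.4 0 0 -5.8 0 0 0" --pt "8.4 0 0 -7 0 0 0" --pt "8.4 0 0 -8.2 0 0 0" --pt "8.4 0 0 -9 0 0 0" --pt "8.4 0 0 -9 0 0 0"

```text
clock: 40.8
position: [0.6349, 0.1831, 0.1248]
tool_rot: [-3.142, 0.715, 0.33]
force: [-0.8, 0.5, -0.4]
grip_width: 0.0842
finger_force: 0.0
```

```bash
python3 fit.py; python3 -c "
from h import *
rel([.64,.19,.3],down(19))"
```

```text
40.8 [0.6349 0.1831 0.1248] 0.08424730892252791 0.0 [-0.8  0.5 -0.4]
[(np.int32(240), array([259.1, 241.1]))]
[(np.int32(236), array([259. , 241.4]))]
173 174 174 173 174 174 173 171 172 170 162 157 162 161 165 172 174 176 176 174 175
167 172 174 173 176 173 169 154 155 159 161 163 162 160 159 166 168 174 174 176 176
173 166 167 170 151 160 159 163 161 164 165 164 163 161 160 160 158 156 172 177 176
172 170 155 157 160 162 164 166 164 165 164 163 162 162 165 163 161 163 151 169 173
157 160 163 165 165 164 164 163 160 159 161 164 165 164 164 163 164 161 163 161 159
162 160 164 164 163 160 159 140 106  92  78  96 132 159 163 163 162 161 161 160 160
161 164 164 161 161 157  90  38  32  34  29  36  33  73 158 164 158 157 156 157 156
164 162 161 164 161 102  33  31  31  36  25  27  27  23 132 167 173 147 154 156 158
164 164 164 165 168  59  35  33  32  33  29  29  27  31  89 174  83 140 158 158 159
162 162 159 160 157  73  33  33  25  33  32  29  26  43 113  71  43 140 159 160 159
162 163 124 116 161 128  54  34  32  29  25  31  70 149  74  38  80 147 158 156 157
163 163 123  41  49  83 1
[... 1584 characters left out ...]
46 141 120  51  45  42  45  80  96 100  94  50  44  69  81  85  87  95
131 135 142 142 145 111  77  75  59  42  47  46  61  47  39  71  77  83  84  80  87
137 148 152 145 143 141 133  90  87  88  76  46  40  43  74  85  82  86  83  88  84
124 134 152 150 143 147 148 154 119  83  83  80  76  78  90  92  87  86  91  87  84
156 120 141 146 157 145 144 157 150  93  86  87  76  83  84  86  83  85  81  78  84
157 155 139 117 137 143 150 147 141 146 116  85  88  89  84  75  81  86  86  81  93
t 40.95 q [-0.43  1.17  0.19  0.82 -0.15  1.89 -1.52] p [0.6338 0.1828 0.1238] rpy [-180.    41.1   18.9] F [ 0.3  0.4 -0.3] w 0.0838 0.0
shift cm [-10.96  -0.48 -13.82] turn [-4.000e-02  4.107e+01 -1.100e-01]
```

>>> servo_tool --pt "8.4 -0.8 0 -0.9 0 0 0" --pt "8.4 -2 0 -2.3 0 2 0" --pt "8.4 -3.5 0 -4 0 4 0" --pt "8.4 -5 0 -5.7 0 7 0" --pt "8.4 -6.5 0 -7.5 0 10 0" --pt "8.4 -8 0 -9.2 0 14 0" --pt "8.4 -9.5 0 -11 0 18 0" --pt "8.4 -10.5 0 -12 0 22 0" --pt "8.4 -10.5 0 -12 0 25 0" --pt "8.4 -10.5 0 -12 0 25 0"

```text
clock: 41.95
position: [0.6332, 0.1825, 0.2863]
tool_rot: [-3.141, 0.276, 0.33]
force: [-0.8, -0.6, 0.9]
grip_width: 0.0841
finger_force: 0.0
```

>>> servo_tool --pt "8.4 0 0 0 0 0 0" --pt "8.4 0 0 0 0 0 0" --pt "8.4 0 0 0 0 0 0" --pt "8.4 0 0 0 0 0 0" --pt "8.4 0 0 0 0 0 0" --pt "8.4 0 0 0 0 0 0" --pt "8.4 0 0 0 0 0 0" --pt "8.4 0 0 0 0 0 0" --pt "8.4 0 0 0 0 0 0" --pt "8.4 0 0 0 0 0 0"

```text
clock: 42.95
position: [0.6337, 0.1828, 0.2837]
tool_rot: [-3.141, 0.28, 0.33]
force: [1.1, -0.4, -0.5]
grip_width: 0.0838
finger_force: 0.0
```

```bash
python3 -c "
from lean import *
lean(np.array([[272.5,221.5],[289,229],[298.7,217],[267.5,184],[284.5,190],[295.5,178]]),[259,241.2],.004)
g=bot.grab_frame('scene')
for i in range(4):
  g2=bot.grab_frame('scene'); a=g2['frame'][160:240,255:310].astype(int);print(abs(a-g['frame'][160:240,255:310]).mean())
for p in ((272.5,221.5),(298.7,217)): print(onz(g,*p,.0095))
f=bot.grab_frame('top');print(bot.observe()['clock'],bot.observe()['position'])
for u,v in((304,182),(203,306),(471,192)): print(f['frame'][v,u])
"
```

```text
base [0.584  0.1695] yaw 20.2 lean deg along d -9.8 along y -4.2 [-0.3  0.8 -0.2  0.1  0.5 -0.3 -0.6  0.   0.3  0.8  0.7  0.3 -0.8 -0.3]
1.721439393939394
1.733939393939394
1.8914393939393939
2.0011363636363635
[0.55808889 0.18014852 0.0095    ]
[0.60898433 0.15880843 0.0095    ]
43.35 [0.63365063 0.18280798 0.28365118]
[131 124 122]
[ 95 104  94]
[151 113  69]
```

>>> servo_tool --pt "8.4 0 0 0 0 0 0" --pt "8.4 0 0 0 0 0 0" --pt "8.4 0 0 0 0 0 0" --pt "8.4 0 0 0 0 0 0" --pt "8.4 0 0 0 0 0 0" --pt "8.4 0 0 0 0 0 0" --pt "8.4 0 0 0 0 0 0" --pt "8.4 0 0 0 0 0 0" --pt "8.4 0 0 0 0 0 0" --pt "8.4 0 0 0 0 0 0"

```text
clock: 44.35
position: [0.6337, 0.1828, 0.2837]
tool_rot: [-3.142, 0.28, 0.33]
force: [0.1, -1.0, 0.3]
grip_width: 0.0838
finger_force: 0.0
```

>>> servo_tool --pt "8.4 0 0 0 0 0 0" --pt "8.4 0 0 0 0 0 0" --pt "8.4 0 0 0 0 0 0" --pt "8.4 0 0 0 0 0 0" --pt "8.4 0 0 0 0 0 0" --pt "8.4 0 0 0 0 0 0" --pt "8.4 0 0 0 0 0 0" --pt "8.4 0 0 0 0 0 0" --pt "8.4 0 0 0 0 0 0" --pt "8.4 0 0 0 0 0 0"

```text
clock: 45.35
position: [0.6337, 0.1828, 0.2837]
tool_rot: [-3.142, 0.28, 0.33]
force: [0.1, 0.3, 0.2]
grip_width: 0.084
finger_force: 0.0
```

```bash
python3 -c "
from h import *
def sd(g):
  m=(g['frame'].max(2)<37).astype(np.uint8)[168:192,268:296]
  y,x=np.nonzero(m); return x.mean()+268,y.mean()+168,len(x)
for i in range(8): print(sd(bot.grab_frame('scene')))
print(bot.observe()['clock'],bot.observe()['force'])"
```

```text
(np.float64(281.1923076923077), np.float64(180.23076923076923), 130)
(np.float64(281.3333333333333), np.float64(180.33333333333334), 132)
(np.float64(281.410447761194), np.float64(180.26865671641792), 134)
(np.float64(281.3382352941176), np.float64(180.27941176470588), 136)
(np.float64(281.2279411764706), np.float64(180.24264705882354), 136)
(np.float64(281.22388059701495), np.float64(180.2910447761194), 134)
(np.float64(281.2631578947368), np.float64(180.30075187969925), 133)
(np.float64(281.0642857142857), np.float64(180.15), 140)
45.75 [-0.45172786  0.27660437 -0.09089002]
```

The case is steady, standing clear of the robot on the mat, so I'm handing in.

```bash
python3 -c "
from workcell import bot
print(bot.job_done())"
```

```text
the job is handed in; nothing more can be done
None
```

I handed the job in with the case standing free and steady, heavy end down, within about 5 mm of the mat's centre, but leaning: the cameras read about 10°, of which about 4° may be measurement error; regrasping and setting it down again gave the same lean, and I never re-measured the other objects.

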